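# Dress the polishing spindle and arm it

## Task

Lift the white cap off the spindle of the polishing head by its handle and stand it in the middle of the black mat. Then thread every flanged disc on the bench onto the bare spindle, hub upwards, in order of size with the widest at the bottom and the smallest on top, each fully down. Only when all are on, lift the red guard cover of the switch box right back, flip the toggle over to on (away from the pull bar), then let the cover drop shut over it again. Leave the bottles and the jar where they are.

Things in the scene. Friction and masses are not known exactly. Their poses are not given: they have to be found in the camera images.
- disc110_mid (a point): blue flanged spacer disc with a bare aluminium hub, loose, lying flat on the bench hub upwards at the start: flange 110 mm across and 5 mm thick at the bottom, round hub 32 mm across and 12 mm tall on top of it (17 mm tall in all), an 18 mm bore right through; 150 g give or take. This point is on the bore's axis, half-way up (8.5 mm above the underside); its z axis points out of the hub. Absent in some starts.
- disc98_mid (a point): yellow flanged spacer disc with a bare aluminium hub, loose, lying flat on the bench hub upwards at the start: flange 98 mm across and 5 mm thick at the bottom, round hub 32 mm across and 12 mm tall on top of it (17 mm tall in all), an 18 mm bore right through; 120 g give or take. This point is on the bore's axis, half-way up (8.5 mm above the underside); its z axis points out of the hub. Absent in some starts.
- disc86_mid (a point): red flanged spacer disc with a bare aluminium hub, loose, lying flat on the bench hub upwards at the start: flange 86 mm across and 5 mm thick at the bottom, round hub 32 mm across and 12 mm tall on top of it (17 mm tall in all), an 18 mm bore right through; 100 g give or take. This point is on the bore's axis, half-way up (8.5 mm above the underside); its z axis points out of the hub. Absent in some starts.
- disc74_mid (a point): black flanged spacer disc with a bare aluminium hub, loose, lying flat on the bench hub upwards at the start: flange 74 mm across and 5 mm thick at the bottom, round hub 32 mm across and 12 mm tall on top of it (17 mm tall in all), an 18 mm bore right through; 80 g give or take. This point is on the bore's axis, half-way up (8.5 mm above the underside); its z axis points out of the hub. Absent in some starts.
- disc62_mid (a point): white flanged spacer disc with a bare aluminium hub, loose, lying flat on the bench hub upwards at the start: flange 62 mm across and 5 mm thick at the bottom, round hub 32 mm across and 12 mm tall on top of it (17 mm tall in all), an 18 mm bore right through; 60 g give or take. This point is on the bore's axis, half-way up (8.5 mm above the underside); its z axis points out of the hub. Absent in some starts.
- cap_bar (a point): middle of the orange handle bar of the white cap (upturned round cup, 88 mm across, 80 mm tall, 75 mm deep inside, 220 g) that stands over the spindle. The bar is round, 10 mm thick, 70 mm long, lies along this point's y axis 110 mm above the cap's rim, 25 mm clear under it, 50 mm free between its posts. At the start it is 102 mm above the seat; the cap must rise 70 mm to clear the spindle.
- mat: round black rubber mat fixed on the bench, 130 mm across, 3 mm thick; origin at the centre of its underside
- seat (a point): centre of the seat collar on the fixed polishing head (green round housing 160 mm across, its top 8 mm below this point; dark collar 36 mm across). The lowest disc's underside rests at this height. The bare vertical steel spindle, 14 mm in diameter with a round tip, rises from here to 60 mm above this point. z axis up.
- cover_bar (a point): middle of the steel pull bar of the red guard cover: a round bar 10 mm thick and 70 mm long, lying along this point's y axis, held by two arms (56 mm free between them) so that there is 30 mm of open space between the bar's middle line and the cover's front edge. It moves with the cover: with the cover shut it is 140 mm in front of the hinge line at the same height, and its x axis then points from bar to hinge; nothing but the bench is below it, 100 mm down.
- cover_hinge (a point): middle of the cover's fixed hinge line, on the far side of the grey switch box (box 150 mm long, 90 mm wide, 45 mm high; the hinge is 100 mm above the bench, 50 mm behind the box's middle). x axis: level, from the box's front (bar side) to its back; y axis: along the hinge line; z up.
- cover (a joint): angle of the red guard cover (105 mm long, 70 mm wide, with 30 mm skirts hanging at the front and along the sides) about its hinge: 0 shut (level, over the toggle), grows as its bar is lifted up and over to the back, 2.1 rad at the stop. A weak spring and its weight pull it shut: let go below about 1.7 rad it drops shut; beyond about 1.75 rad it falls back to the stop and stays open. Lifting it needs about 1 N at the bar.
- toggle_tip (a point): centre of the white 16 mm ball on the end of the toggle under the cover. The toggle is a stick 36 mm long, pivoted 68 mm in front of the hinge (towards the bar) and 46 mm above the bench, just over the box's top.
- toggle (a joint): toggle angle: 0 to 1.0 rad; 0 off, leaning 0.5 rad towards the box's front (bar side); 1.0 on, leaning 0.5 rad to the back (hinge side). It stays where it is left and takes about 1 to 2 N at the ball.
- bottle_white: bystander: white plastic bottle, 48 mm across, 95 mm tall; origin under its middle
- bottle_dark: bystander: amber bottle with black cap, 44 mm across, 90 mm tall; origin under its middle
- jar: bystander: open blue ceramic jar, 76 mm across, 70 mm tall; origin under its middle
Things that resemble listed ones, but are neither listed nor needed, are in the scene too. Of the things shaped like the part that bears cap_bar, the white one is meant.

How it is judged (in metres and radians):
On the way, in this order (a step that is already met when the one before it is completed fails the run):
1. cap standing on the black mat (horizontal distance between cap_bar and mat below 0.03 m and angle between cap_bar's own z axis and vertical below 0.1 rad and height (world z) of cap_bar below 0.118 m), for 0.2 s.
2. all discs on the spindle, widest lowest, cover still shut and toggle off (horizontal distance between each of disc110_mid, disc98_mid, disc86_mid, disc74_mid, disc62_mid and seat below 0.005 m and angle between each of disc110_mid, disc98_mid, disc86_mid, disc74_mid, disc62_mid's own z axis and vertical below 0.12 rad and z of disc110_mid in the frame of seat between 0.003 and 0.064 m and z of disc98_mid in the frame of seat between 0.003 and 0.064 m and z of disc86_mid in the frame of seat between 0.003 and 0.064 m and z of disc74_mid in the frame of seat between 0.003 and 0.064 m and z of disc62_mid in the frame of seat between 0.003 and 0.064 m and z of each of disc98_mid, disc86_mid, disc74_mid, disc62_mid in the frame of disc110_mid above 0.012 m and z of each of disc86_mid, disc74_mid, disc62_mid in the frame of disc98_mid above 0.012 m and z of each of disc74_mid, disc62_mid in the frame of disc86_mid above 0.012 m and z of disc62_mid in the frame of disc74_mid above 0.012 m and value of joint each of cover, toggle below 0.3 rad), for 0.2 s.
3. cover lifted right back (value of joint cover above 1.4 rad), for 0.1 s.
4. toggle flipped to on (value of joint toggle above 0.85 rad), for 0.2 s.
At the end, for the whole second after the job is handed in: cap upright on the mat (within 30 mm of its middle, bar below 118 mm); every disc present on the spindle (axis within 5 mm, tilt under 0.12 rad, hub up, centre 3 to 64 mm above the seat), each smaller one above each larger; cover shut (under 0.1 rad); toggle on (over 0.85 rad) (all of step 1 and horizontal distance between each of disc110_mid, disc98_mid, disc86_mid, disc74_mid, disc62_mid and seat below 0.005 m and angle between each of disc110_mid, disc98_mid, disc86_mid, disc74_mid, disc62_mid's own z axis and vertical below 0.12 rad and z of disc110_mid in the frame of seat between 0.003 and 0.064 m and z of disc98_mid in the frame of seat between 0.003 and 0.064 m and z of disc86_mid in the frame of seat between 0.003 and 0.064 m and z of disc74_mid in the frame of seat between 0.003 and 0.064 m and z of disc62_mid in the frame of seat between 0.003 and 0.064 m and z of each of disc98_mid, disc86_mid, disc74_mid, disc62_mid in the frame of disc110_mid above 0.012 m and z of each of disc86_mid, disc74_mid, disc62_mid in the frame of disc98_mid above 0.012 m and z of each of disc74_mid, disc62_mid in the frame of disc86_mid above 0.012 m and z of disc62_mid in the frame of disc74_mid above 0.012 m and value of joint cover below 0.1 rad and value of joint toggle above 0.85 rad); the robot touches nothing.
It fails at once if bottle_white shifted by more than 30 mm or tipped (distance of bottle_white from where it was at the start of the episode above 0.03 m or angle between bottle_white's own z axis and vertical above 0.5 rad).
It fails at once if bottle_dark shifted by more than 30 mm or tipped (distance of bottle_dark from where it was at the start of the episode above 0.03 m or angle between bottle_dark's own z axis and vertical above 0.5 rad).
It fails at once if jar shifted by more than 30 mm or tipped (distance of jar from where it was at the start of the episode above 0.03 m or angle between jar's own z axis and vertical above 0.5 rad).
Of disc110, disc98, disc86, disc74, disc62 only 3 to 4 are there at a start; the rules pass over those that are not, and their reading is None.
At some moment in a run one of disc110, disc98, disc86, disc74, disc62 may be knocked a few centimetres aside while the robot is not near it.
Once in a run the grip may slacken for a moment while it holds something.
It also fails if it takes over 208 s, if anything falls off the work surface, if the arm or the gripper's body presses on something with over 40 N, if the wrist force passes 120 N, or if a joint passes its speed limit or range.

## Robot

A 7-joint arm with a two-finger parallel gripper is mounted at the origin on the work surface. World frame = base frame: x ahead of the robot, y to its left, z up, the work surface at z = 0. Lengths are in mm, angles in rad, forces in N, time in s.
With the tool pointing down it reaches from about 400 to 850 mm from the base axis. Payload 6.9 kg.
Tool frame: the origin (TCP) lies on the centre line of the jaws, within the pads' length; the fingertips stand nose_length ahead of it and the grasp point (between the pads) lies 3 mm ahead of it (nose_length is the distance from the TCP to the fingertips, in mm); z points along the fingers, y is the line along which they close (so a half turn about z gives the same grasp; the last joint's range is limited). The gripper opens to 85 mm and grips with 20 to 120 N. Pads are 22 mm wide; open, the fingers measure 114 mm over their backs; the gripper's body (76 mm by 85 mm) begins 54 mm behind the grasp point. The pads swing forward as they close: fully open they stand 13 mm farther back than shut.
Start: joints at [1.387, 0.507, -0.238, 1.5, 0.126, 1.149, -0.155], TCP at [178.571, -598.936, 253.275] pointing down, gripper open.
Joint ranges: [-3.08, 3.08], [-0.24, 2.05], [-1.43, 1.35], [0, 2.5], [-1.52, 4.66], [0.17, 1.96], [-2.89, 2.89]. Speed limits (rad/s): [2.39, 2.39, 3.14, 3.14, 3.14, 3.14, 3.14].

## Interface

Orientations are given as [roll, pitch, yaw] about the fixed x, y, z axes, in that order (R = Rz(yaw) Ry(pitch) Rx(roll)).
In Python, from workcell import * gives the robot as it stands.
- The arm moves only by the tool carry_out, never from a script. Its arguments are lists of equal length, an entry for each row: "dp": the shift along the world's x, y, z as a fraction of full scale, a list of three; "angular": the turn, a rotation vector about the world's x, y, z as a fraction of full scale, a list of three. A call has 1 to 8 rows; each row is the pose to reach, as a shift and turn from the pose commanded when the call began, turning the shorter way round; what a row does not reach only later rows make up. Full scale, the value 1, is 0.4 m for a shift and 360 degrees for a turn. A row lasts 1/12 s, in which the tool goes at most 41.7 mm and 7.16 degrees, less where a joint would pass 70% of its speed; a pose out of reach is approached as far as the arm can. A call with a number of a shift or a turn outside -1 to 1 is refused whole. A call with a gripper value outside its range is refused whole. "grip" is the closure, from -1 (fully open) to 1 (shut), set as the call begins (left out, the last holds). The fingers move at their own pace and stop on an object; the grip force is fixed at half the most. Time passes only in rows, so rows that repeat a pose let the fingers close. It gives the time, the measured TCP pose, the force, the opening and the grip force at its end, in the units of the state.
- get_state(): the state, without advancing time (a new reading comes with each control period).
- snapshot(name): name is "scene" or "top"; returns a dict with "frame" (384x512x3 uint8, red, green, blue), "fx", "fy", "cx", "cy" (pixels), "world_to_cam" (4x4, takes a point from world to camera coordinates). Camera axes: x right, y up, looking along -z (the intrinsics and any distortion apply to the point x, -y, -z); pixel columns grow to the right and rows downward; lengths in mm; the calibration is good to about 2 mm. A picture is of the moment at which its call begins. There is no depth.
- job_done(): hands the job in; it is judged then, once.
The state is a dict: "time": time; "joint_pos": joint angles; "joint_vel": joint speeds; "effort": joint torques, N m; "position": TCP position; "eef_rot": TCP orientation; "ft_force": force on the tool from outside, world axes, zero at the start; "torque": the same for the moment, N m; "gripper_width": opening from 0.0 (shut) to 1.0 (fully open); "grasp_force": force on a finger pad.
Only numpy, scipy, OpenCV 4.12 (cv2) and the standard library are available. Lean on these libraries where they do the work, as an engineer would, in place of code of your own. Each camera call takes 0.05 s, during which the arm holds its last target. There are 200 camera calls.

## Working session

There is one attempt and no reset: what is moved stays moved. The work goes in short steps, Python scripts to look and compute and a tool call to move; the robot and the scene stay as the last step left them, time stands still between calls to the robot, and variables do not carry over. Pictures are saved under pics/ and viewed, at most 14 in all, crops included, and the job is handed in when it is done.

Besides the shell and the picture viewer there is one more tool, called as name(argument=value, ...) on one line, values as JSON. carry_out: Moves the arm, as the interface text tells. Its arguments: {"type":"object","properties":{"dp":{"type":"array"},"angular":{"type":"array"},"grip":{"type":"number"}},"required":["dp","angular"]}

```bash
mkdir -p pics; ls; cat > h.py <<'E'
from workcell import *
import numpy as np, cv2
def snap(n,fn):
    s=snapshot(n); cv2.imwrite('pics/'+fn+'.png',cv2.cvtColor(s['frame'],cv2.COLOR_RGB2BGR)); np.save('pics/'+fn+'.npy',s,allow_pickle=True); return s
def load(fn): return np.load('pics/'+fn+'.npy',allow_pickle=True).item()
def ray(s,u,v):
    T=np.array(s['world_to_cam']);R=T[:3,:3];t=T[:3,3]
    d=R.T@np.array([(u-s['cx'])/s['fx'],-(v-s['cy'])/s['fy'],-1.]);return -R.T@t,d/np.linalg.norm(d)
def atz(s,u,v,z):
    c,d=ray(s,u,v);return c+d*(z-c[2])/d[2]
def tri(*rs):
    A=0;b=0
    for c,d in rs:
        P=np.eye(3)-np.outer(d,d);A=A+P;b=b+P@c
    return np.linalg.solve(A,b)
def proj(s,p):
    T=np.array(s['world_to_cam']);q=T[:3,:3]@np.array(p,float)+T[:3,3]
    return s['cx']+s['fx']*q[0]/-q[2], s['cy']+s['fy']*q[1]/q[2]
E
python3 - <<'E'
from h import *
print(get_state())
for n in('scene','top'):
    s=snap(n,n+'0');print({k:s[k] for k in s if k!='frame'}, [k for k in s])
    print(ray(s,256,192))
E
```

```text
pics
{'time': 0.0, 'joint_pos': array([ 1.38648962,  0.50836831, -0.23753248,  1.50113159,  0.12570357,
        1.14889764, -0.15481526]), 'joint_vel': array([ 0.00062487, -0.00067396, -0.00036296,  0.00053105,  0.00182529,
       -0.00024942, -0.00227085]), 'effort': array([-7.86916698e-04, -6.20585418e+01, -2.18769640e+00, -2.49654025e+01,
        1.22983090e-02,  1.21135265e-02,  3.30870243e-06]), 'position': array([ 178.40116925, -598.51528727,  252.41140535]), 'eef_rot': array([-3.13977859e+00,  2.95261201e-05,  2.89816833e-01]), 'ft_force': array([ 0.43559823, -0.00538202, -0.02649866]), 'torque': array([-0.02466587,  0.01828214,  0.02829425]), 'grasp_force': 0.0, 'gripper_width': 0.9987031016404566}
{'fx': 446.13343434327174, 'fy': 446.13343434327174, 'cx': 253.40022424840953, 'cy': 180.09620497847737, 'world_to_cam': array([[-4.00561012e-01,  9.16264920e-01,  3.07779086e-03,
         2.22163461e+02],
       [-7.26229194e-01, -3.19528215e-01,  6.08681262e-01,
         3.17700560e+02],
       [ 5.58696728e-01,  2.41578800e-01,  7.93408879e-01,
        -1.70485833e+03],
       [ 0.00000000e+00,  0.00000000e+00,  0.00000000e+00,
         1.00000000e+00]])} ['frame', 'fx', 'fy', 'cx', 'cy', 'world_to_cam']
(array([1272.21221158,  309.81133568, 1158.5875824 ]), array([-0.54145169, -0.22762883, -0.80933008]))
{'fx': 391.56706840406827, 'fy': 391.56706840406827, 'cx': 253.64290850722043, 'cy': 191.78568323464864, 'world_to_cam': array([[-1.67083293e-01, -9.85942656e-01, -5.02863368e-04,
         8.16195295e+01],
       [ 9.64449082e-01, -1.63546747e-01,  2.07582346e-01,
        -5.68533603e+02],
       [-2.04746531e-01,  3.41985558e-02,  9.78217418e-01,
        -1.01178809e+03],
       [ 0.00000000e+00,  0.00000000e+00,  0.00000000e+00,
         1.00000000e+00]])} ['frame', 'fx', 'fy', 'cx', 'cy', 'world_to_cam']
(array([ 354.79887053,   22.09204571, 1107.80731119]), array([ 0.20320917, -0.04004333, -0.97831619]))
```

View pics/scene0.png

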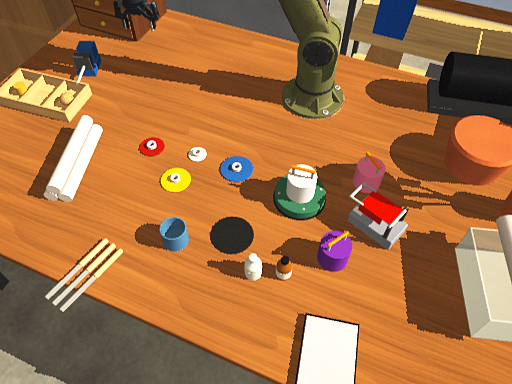

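View pics/top0.png

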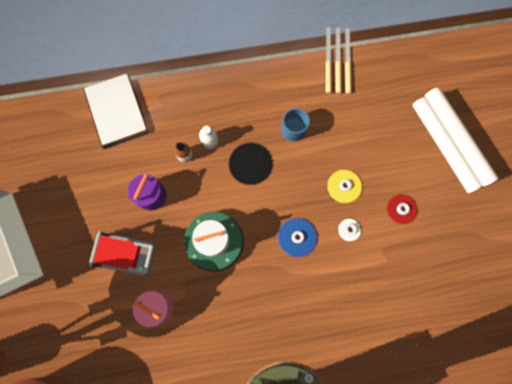

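Scene view: the white cap is at (300,185), with lookalikes purple (335,250) and pink (369,173). The discs are blue (237,168), yellow (176,180), red (151,146) and white (197,154), and there is no black one. The mat is at (232,235) and the switch box at (380,215). Top view: white cap (212,237), purple (146,190), pink (152,308); discs at (298,237), (345,186), (403,208), (349,230); mat (250,163); box (122,253). I choose the white cap and will check it in a close crop.

```bash
python3 - <<'E'
from h import *
a=load('top0')['frame'];b=load('scene0')['frame']
c1=cv2.resize(a[205:280,85:250],None,fx=4.8,fy=4,interpolation=cv2.INTER_CUBIC)[:, :792]
c2=cv2.resize(b[155:230,265:430],None,fx=4.8,fy=4,interpolation=cv2.INTER_CUBIC)
cv2.imwrite('pics/crop1.png',cv2.cvtColor(np.vstack([c1,c2]),cv2.COLOR_RGB2BGR))
# discs
T=load('top0');S=load('scene0')
def blob(im,f,u,v,r=45):
    h=cv2.cvtColor(im,cv2.COLOR_RGB2HSV).astype(int);m=f(h[...,0],h[...,1],h[...,2]).astype(np.uint8)
    n,l,st,ce=cv2.connectedComponentsWithStats(m)
    i=min((i for i in range(1,n) if st[i,4]>60),key=lambda i:np.hypot(*(ce[i]-[u,v])))
    c=np.array(cv2.findContours((l==i).astype(np.uint8),0,1)[0][0])
    return cv2.fitEllipse(cv2.convexHull(c))
F={'blue':lambda h,s,v:(abs(h-107)<12)&(s>150)&(v>60),'yellow':lambda h,s,v:(abs(h-29)<6)&(s>150)&(v>150),
'red':lambda h,s,v:((h<4)|(h>174))&(s>190),'white':lambda h,s,v:(s<60)&(v>150),'mat':lambda h,s,v:(v<45)}
pt={'blue':(298,237),'yellow':(345,186),'red':(403,208),'white':(349,230),'mat':(250,163)}
ps={'blue':(237,168),'yellow':(176,180),'red':(151,146),'white':(197,154),'mat':(232,235)}
for k in F:
    e=blob(T['frame'],F[k],*pt[k]);g=blob(S['frame'],F[k],*ps[k]);z=3 if k=='mat' else 5
    print(k,np.round(e[0]+e[1]),np.round(g[0]+g[1]),atz(T,*e[0],z).round(1),atz(S,*g[0],z).round(1),tri(ray(T,*e[0]),ray(S,*g[0])).round(1))
E
```

```text
blue [297. 237.  36.  37.] [236. 169.  25.  32.] [ 436.9 -115.6    5. ] [ 438.6 -113.5    5. ] [ 436.8 -115.2    2.3]
yellow [344. 186.  31.  33.] [175. 179.  24.  30.] [ 559.  -276.7    5. ] [ 559.9 -275.     5. ] [ 559.  -276.5    3.5]
red [402. 209.  27.  30.] [151. 146.  18.  25.] [ 465.6 -424.6    5. ] [ 467.3 -422.8    5. ] [ 465.6 -425.     2.6]
white [349. 230.  22.  22.] [197. 154.  14.  18.] [ 433.2 -264.2    5. ] [ 433.3 -262.2    5. ] [ 433.  -263.4    4.5]
mat [251. 163.  39.  41.] [231. 235.  36.  42.] [671.5 -21.7   3. ] [673.5 -20.    3. ] [ 6.721e+02 -2.130e+01  2.000e-01]
```

View pics/crop1.png

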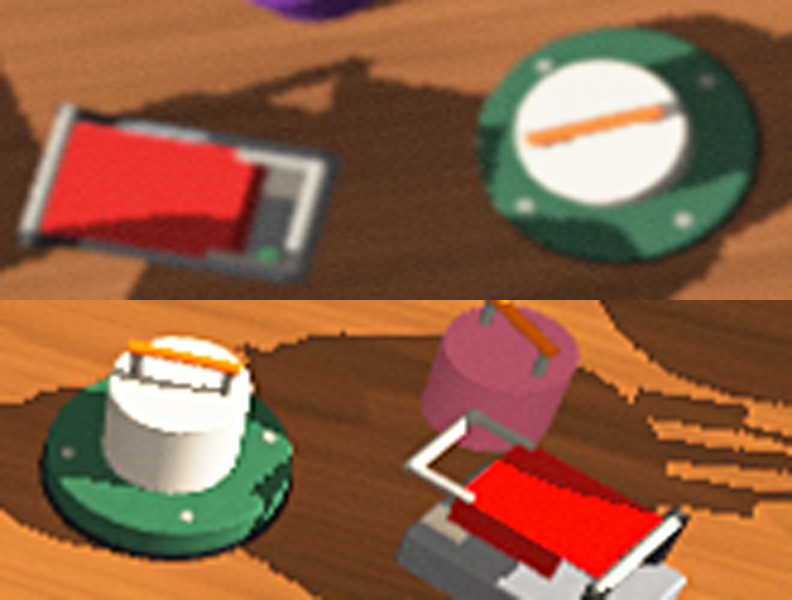

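White cap confirmed in the close crop: its orange bar runs from top pixel (195,239) to (227,232) and stands over the green head. The cover's pull bar is on the side facing the white cap, at top (152.7,245)–(147.5,266), and the hinge is on the far side.

```bash
python3 - <<'E'
import workcell; print([k for k in dir(workcell) if not k.startswith('_')])
from h import *
T=load('top0');S=load('scene0')
for n,t,s in [('capA',(226.7,232),(292.1,167)),('capB',(195.4,239.5),(315,172)),('barA',(152.7,245),(350.4,196.2)),('barB',(147.5,266),(364,183.3)),
 ('hinA',(99.6,232.5),(389,228.7)),('hinB',(91.2,265),(407.7,210))]:
    a,b=ray(T,*t),ray(S,*s);p=tri(a,b);print(n,p.round(1),np.round(proj(T,p),1),np.round(proj(S,p),1))
for n,i,(u,v) in (('T',T,(212,240)),('S',S,(300,195))):
    h=cv2.cvtColor(i['frame'],cv2.COLOR_RGB2HSV).astype(int)
    m=((abs(h[...,0]-75)<15)&(h[...,1]>70)).astype(np.uint8);m[:, :]*=1
    k=np.zeros_like(m);cv2.circle(k,(u,v),40,1,-1);m*=k
    c=np.vstack(cv2.findContours(m,0,1)[0]);e=cv2.fitEllipse(cv2.convexHull(c));print(n,e,[atz(i,*e[0],z).round(1) for z in (0,20,30)])
E
```

```text
['PlanningError', 'get_state', 'job_done', 'nose_length', 'snapshot']
capA [466.3  77.7 139.6] [224.1 233.3] [289.7 166.8]
capB [461.5 151.2 146.7] [194.5 239.9] [314.2 172. ]
barA [470.6 267.  102.7] [151.6 245.5] [349.3 196.2]
barB [418.7 287.4 112.4] [144.8 267.2] [361.5 183.4]
hinA [527.2 398.3  94.4] [ 99.4 232.6] [388.8 228.7]
hinB [447.1 429.6  95.8] [ 89.7 265.7] [406.3 210.1]
T ((213.35057067871094, 240.9990692138672), (57.080318450927734, 57.78099822998047), 67.53885650634766) [array([465.9, 119. ,   0. ]), array([463.9, 117.2,  20. ]), array([462.9, 116.3,  30. ])]
S ((299.3496398925781, 195.28616333007812), (45.994178771972656, 51.95381164550781), 98.02215576171875) [array([453.3, 115.7,   0. ]), array([467.4, 119.1,  20. ]), array([474.5, 120.8,  30. ])]
```

```bash
python3 - <<'E'
from h import *
import workcell; print(nose_length if not callable(nose_length) else nose_length())
T=load('top0');S=load('scene0')
for i,a,b,c in ((T,(226.7,232),(195.4,239.5),143),(S,(292.1,167),(315,172),143),(T,(152.7,245),(147.5,266),105),(S,(350.4,196.2),(364,183.3),105),(T,(99.6,232.5),(91.2,265),100),(S,(389,228.7),(407.7,210),100)):
    p,q=atz(i,*a,c),atz(i,*b,c);d=q-p;print((p+q)[:2]/2,np.hypot(*d[:2]),np.degrees(np.arctan2(d[1],d[0])))
E
```

```text
22.0
[465.24234328 110.07896083] 78.78125030066472 93.90395106143622
[462.25627233 119.00627623] 68.2829990066754 97.80272227819772
[446.11050872 272.90312475] 53.51870292355482 159.30753484824993
[440.13276991 281.85713632] 66.12884199176128 158.88284039208799
[487.0452805  409.85617117] 83.55537003944625 160.35633898668115
[489.57180051 415.47546115] 89.72278703938875 157.384756435298
```

carry_out(dp=[[0.4,0.42,0.12],[0.4,0.42,0.12],[0.4,0.42,0.12],[0.4,0.42,0.12],[0.4,0.42,0.12],[0.4,0.42,0.12],[0.4,0.42,0.12],[0.4,0.42,0.12]], angular=[[0,0,0.11],[0,0,0.11],[0,0,0.11],[0,0,0.11],[0,0,0.11],[0,0,0.11],[0,0,0.11],[0,0,0.11]], grip=-1)

```text
time: 0.77
position: [339.9, -429.5, 301.6]
eef_rot: [3.141, -0.0, 0.984]
ft_force: [0.2, 0.8, -0.4]
gripper_width: 0.999
grasp_force: 0.0
```

carry_out(dp=[[0.4,0.62,0],[0.4,0.62,0],[0.4,0.62,0],[0.4,0.62,0],[0.4,0.62,0],[0.4,0.62,0],[0.4,0.62,0],[0.4,0.62,0]], angular=[[0,0,0.11],[0,0,0.11],[0,0,0.11],[0,0,0.11],[0,0,0.11],[0,0,0.11],[0,0,0.11],[0,0,0.11]])

```text
time: 1.43
position: [501.7, -176.1, 301.3]
eef_rot: [3.139, -0.004, 1.679]
ft_force: [-0.8, -0.0, 0.7]
gripper_width: 0.999
grasp_force: 0.0
```

carry_out(dp=[[-0.09,0.74,-0.1],[-0.09,0.74,-0.1],[-0.09,0.74,-0.1],[-0.09,0.74,-0.1],[-0.09,0.74,-0.1],[-0.09,0.74,-0.1],[-0.09,0.74,-0.1],[-0.09,0.74,-0.1]], angular=[[0,0,0],[0,0,0],[0,0,0],[0,0,0],[0,0,0],[0,0,0],[0,0,0],[0,0,0]])

```text
time: 2.1
position: [461.1, 118.4, 260.8]
eef_rot: [-3.141, -0.003, 1.677]
ft_force: [-0.6, 0.4, -0.0]
gripper_width: 1.001
grasp_force: 0.0
```

carry_out(dp=[[0,0,-0.07],[0,0,-0.14],[0,0,-0.21],[0,0,-0.28],[0,0,-0.28],[0,0,-0.28]], angular=[[0,0,0],[0,0,0],[0,0,0],[0,0,0],[0,0,0],[0,0,0]])

```text
time: 2.6
position: [462.1, 111.7, 148.4]
eef_rot: [-3.138, 0.001, 1.67]
ft_force: [-0.2, -0.2, 0.4]
gripper_width: 0.999
grasp_force: 0.0
```

```bash
python3 - <<'E'
from h import *
a=snap('top','top1')['frame'];b=snap('scene','scene1')['frame'];print(get_state()['position'])
c1=cv2.resize(a[195:285,160:260],None,fx=4,fy=5,interpolation=cv2.INTER_CUBIC)
c2=cv2.resize(b[125:215,250:350],None,fx=4,fy=5,interpolation=cv2.INTER_CUBIC)
cv2.imwrite('pics/crop2.png',cv2.cvtColor(np.hstack([c1,c2]),cv2.COLOR_RGB2BGR))
E
```

```text
[463.49054644 112.76575864 150.38543068]
```

View pics/crop2.png

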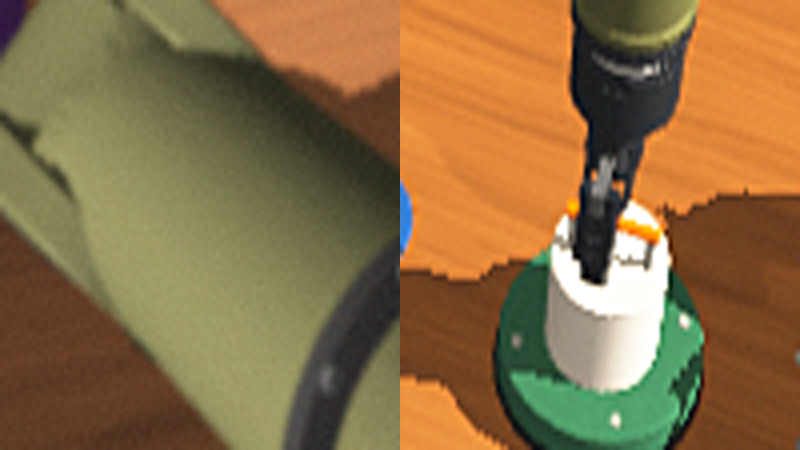

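The scene view shows the near finger at crop (597,230), standing over the middle of the orange bar between the posts. The arm hides the cap in the top view. I'll close.

carry_out(dp=[[0,0,-0.012],[0,0,-0.012],[0,0,-0.012],[0,0,-0.012],[0,0,-0.012],[0,0,-0.012],[0,0,-0.012],[0,0,-0.012]], angular=[[0,0,0],[0,0,0],[0,0,0],[0,0,0],[0,0,0],[0,0,0],[0,0,0],[0,0,0]], grip=1)

```text
time: 3.37
position: [463.0, 113.3, 144.8]
eef_rot: [3.141, -0.0, 1.672]
ft_force: [2.2, 0.1, 2.2]
gripper_width: 0.096
grasp_force: 58.4
```

carry_out(dp=[[0,0,0],[0,0,0.03],[0,0,0.06],[0,0,0.1],[0,0,0.1]], angular=[[0,0,0],[0,0,0],[0,0,0],[0,0,0],[0,0,0]])

```text
time: 3.78
position: [463.1, 113.6, 186.1]
eef_rot: [3.139, -0.0, 1.672]
ft_force: [-0.1, 0.3, -1.8]
gripper_width: 0.091
grasp_force: 58.7
```

carry_out(dp=[[0,0,0.07],[0,0,0.15],[0.09,-0.06,0.15],[0.18,-0.12,0.15],[0.27,-0.18,0.15],[0.36,-0.24,0.15],[0.44,-0.29,0.15],[0.52,-0.34,0.15]], angular=[[0,0,0],[0,0,0],[0,0,0],[0,0,0],[0,0,0],[0,0,0],[0,0,0],[0,0,0]])

```text
time: 4.45
position: [671.6, -25.1, 242.6]
eef_rot: [-3.139, 0.001, 1.671]
ft_force: [1.4, 0.4, -1.6]
gripper_width: 0.094
grasp_force: 58.8
```

carry_out(dp=[[0,0,-0.08],[0,0,-0.16],[0,0,-0.24],[0,0,-0.26],[0,0,-0.28],[0,0,-0.28]], angular=[[0,0,0],[0,0,0],[0,0,0],[0,0,0],[0,0,0],[0,0,0]])

```text
time: 4.95
position: [670.0, -22.8, 131.1]
eef_rot: [-3.139, -0.0, 1.672]
ft_force: [-0.2, -0.9, -2.0]
gripper_width: 0.092
grasp_force: 58.8
```

```bash
python3 - <<'E'
from h import *
a=snap('top','top2')['frame'];b=snap('scene','scene2')['frame'];print(get_state()['position'],get_state()['ft_force'],get_state()['grasp_force'])
c2=cv2.resize(b[125:305,170:350],None,fx=3.3,fy=3.3,interpolation=cv2.INTER_CUBIC)
cv2.imwrite('pics/crop3.png',cv2.cvtColor(c2,cv2.COLOR_RGB2BGR))
E
```

```text
[671.32262405 -22.5363932  133.87864004] [-0.34513362 -1.07319428 -1.13510181] 58.82629215717316
```

View pics/crop3.png

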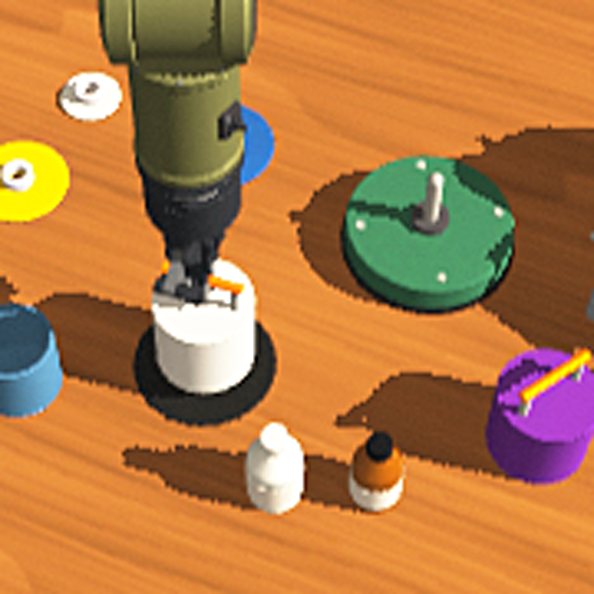

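The cap is held over the black mat and is well centred, with the mat ring showing around it at crop (205,350). The bare spindle shows at crop (435,178)–(430,218).

carry_out(dp=[[0,0,-0.01],[0,0,-0.02],[0,0,-0.03],[0,0,-0.035],[0,0,-0.035]], angular=[[0,0,0],[0,0,0],[0,0,0],[0,0,0],[0,0,0]])

```text
time: 5.47
position: [670.3, -23.1, 118.0]
eef_rot: [-3.141, 0.0, 1.672]
ft_force: [0.3, 0.3, -2.1]
gripper_width: 0.094
grasp_force: 58.9
```

```bash
python3 - <<'E'
from h import *
a=load('top2')['frame'];b=load('scene2')['frame']
c1=cv2.resize(a[190:290,160:260],None,fx=4,fy=4,interpolation=cv2.INTER_CUBIC)
c2=cv2.resize(b[165:225,270:330],(400,400),interpolation=cv2.INTER_CUBIC)
cv2.imwrite('pics/crop4.png',cv2.cvtColor(np.hstack([c1,c2]),cv2.COLOR_RGB2BGR))
E
```

```text
(no output)
```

View pics/crop4.png

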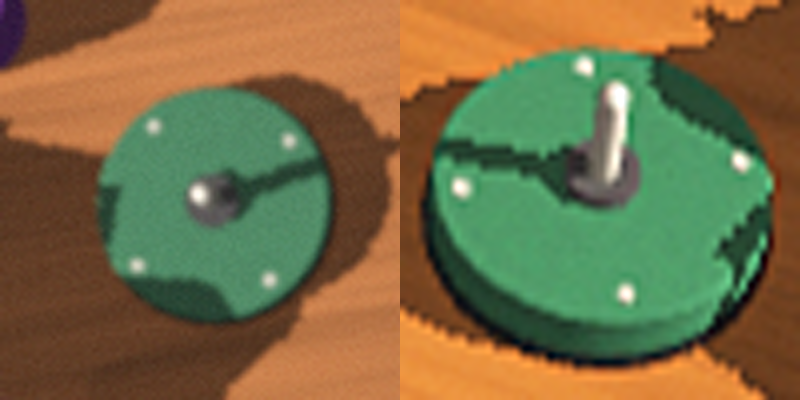

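Top crop shows the spindle and collar at (210,198) amid four screws; the scene crop shows the tip at (217,90) and the collar at (203,178).

carry_out(dp=[[0,0,-0.005],[0,0,-0.01],[0,0,-0.01]], angular=[[0,0,0],[0,0,0],[0,0,0]])

```text
time: 5.72
position: [670.4, -23.0, 114.1]
eef_rot: [-3.141, -0.0, 1.672]
ft_force: [0.2, 0.0, -1.4]
gripper_width: 0.092
grasp_force: 58.9
```

```bash
python3 - <<'E'
from h import *
T=load('top2');S=load('scene2')
t=[(153,127),(289,141),(270,280),(138,265)];s=[(61,187),(185,66),(340,160),(226,293)]
t=[((x+.5)/4-.5+160,(y+.5)/4-.5+190) for x,y in t];s=[((x+.5)/6.667-.5+270,(y+.5)/6.667-.5+165) for x,y in s]
# scene screws: match by rotation, try all
X=lambda a:a
best=None
for k in range(4):
    for r in (1,-1):
        ss=[s[(k+r*i)%4] for i in range(4)];P=[tri(ray(T,*a),ray(S,*b)) for a,b in zip(t,ss)]
        e=sum(np.hypot(*(np.array(proj(T,p))-a)) for p,a in zip(P,t))
        if best is None or e<best[0]:best=(e,P)
P=np.array(best[1]);print(best[0],P.round(1),P.mean(0))
tt=lambda x,y:((x+.5)/4-.5+160,(y+.5)/4-.5+190)
sc=lambda x,y:((x+.5)/6.667-.5+270,(y+.5)/6.667-.5+165)
print('tip',tri(ray(T,*tt(203,194)),ray(S,*sc(217,92))),'collar',tri(ray(T,*tt(213,200)),ray(S,*sc(203,178))))
E
```

```text
1.0763204088264327 [[522.1 150.1  38.9]
 [496.9  59.6  38.6]
 [406.2  87.2  38.1]
 [430.8 173.3  39.6]] [464.00762058 117.55195897  38.79925816]
tip [463.82748433 117.78226236 101.87195349] collar [465.58146647 117.58402893  38.34923806]
```

carry_out(dp=[[0,0,-0.003],[0,0,-0.006],[0,0,-0.008],[0,0,-0.008]], angular=[[0,0,0],[0,0,0],[0,0,0],[0,0,0]])

```text
time: 6.05
position: [671.4, -22.8, 111.9]
eef_rot: [3.14, -0.0, 1.672]
ft_force: [1.6, -0.3, 1.4]
gripper_width: 0.097
grasp_force: 59.2
```

carry_out(dp=[[0,0,-0.003],[0,0,-0.003],[0,0,-0.003]], angular=[[0,0,0],[0,0,0],[0,0,0]])

```text
time: 6.3
position: [672.2, -22.7, 111.6]
eef_rot: [3.137, 0.0, 1.672]
ft_force: [2.8, -0.1, 5.2]
gripper_width: 0.095
grasp_force: 59.6
```

carry_out(dp=[[0,0,0],[0,0,0],[0,0,0],[0,0,0],[0,0,0],[0,0,0]], angular=[[0,0,0],[0,0,0],[0,0,0],[0,0,0],[0,0,0],[0,0,0]], grip=-1)

```text
time: 6.8
position: [670.4, -22.9, 109.9]
eef_rot: [-3.141, -0.0, 1.672]
ft_force: [0.2, -0.1, -0.1]
gripper_width: 0.936
grasp_force: 0.0
```

carry_out(dp=[[0,0,0.06],[0,0,0.14],[0,0,0.24],[0,0,0.34],[0,0,0.34]], angular=[[0,0,0],[0,0,0],[0,0,0],[0,0,0],[0,0,0]])

```text
time: 7.22
position: [673.5, -21.5, 254.8]
eef_rot: [3.129, -0.0, 1.672]
ft_force: [0.5, 0.6, 1.2]
gripper_width: 0.999
grasp_force: 0.0
```

carry_out(dp=[[-0.1,-0.04,0],[-0.2,-0.08,0],[-0.3,-0.12,0],[-0.4,-0.16,0],[-0.5,-0.2,0],[-0.584,-0.23,0],[-0.584,-0.23,0],[-0.584,-0.23,0]], angular=[[0,0,0],[0,0,0],[0,0,0],[0,0,0],[0,0,0],[0,0,0],[0,0,0],[0,0,0]])

```text
time: 7.88
position: [434.9, -116.6, 246.2]
eef_rot: [-3.14, 0.002, 1.668]
ft_force: [1.3, -0.0, 0.7]
gripper_width: 0.997
grasp_force: 0.0
```

carry_out(dp=[[0,0,-0.09],[0,0,-0.18],[0,0,-0.27],[0,0,-0.36],[0,0,-0.42],[0,0,-0.48],[0,0,-0.5],[0,0,-0.5]], angular=[[0,0,0],[0,0,0],[0,0,0],[0,0,0],[0,0,0],[0,0,0],[0,0,0],[0,0,0]])

```text
time: 8.55
position: [437.2, -113.7, 44.4]
eef_rot: [-3.139, -0.002, 1.674]
ft_force: [-0.8, -0.3, 0.7]
gripper_width: 0.999
grasp_force: 0.0
```

```bash
python3 - <<'E'
from h import *
b=snap('scene','scene3')['frame'];s=get_state();print(s['position'],s['ft_force'],s['joint_pos'].round(2))
c2=cv2.resize(b[110:210,180:280],None,fx=4,fy=4,interpolation=cv2.INTER_CUBIC)
cv2.imwrite('pics/crop5.png',cv2.cvtColor(c2,cv2.COLOR_RGB2BGR))
E
```

```text
[ 437.71604214 -113.9735925    45.6895251 ] [-0.12564332 -0.34140038 -0.01422124] [ 0.56  0.6  -0.53  2.19  0.62  0.51 -0.34]
```

View pics/crop5.png

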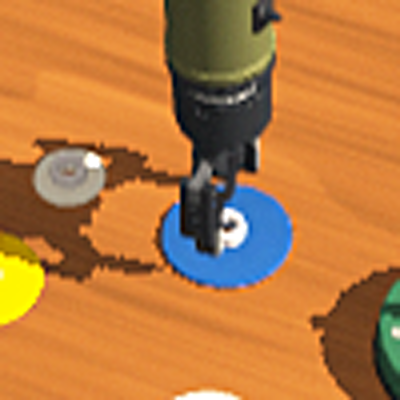

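The open fingers straddle the blue disc's hub at crop (232,227). I'll lower and grip.

carry_out(dp=[[0,0,-0.02],[0,0,-0.038],[0,0,-0.038]], angular=[[0,0,0],[0,0,0],[0,0,0]])

```text
time: 8.85
position: [437.2, -115.1, 30.6]
eef_rot: [3.141, 0.0, 1.672]
ft_force: [-0.5, -0.4, -0.5]
gripper_width: 1.002
grasp_force: 0.0
```

carry_out(dp=[[0,0,0],[0,0,0],[0,0,0],[0,0,0],[0,0,0],[0,0,0],[0,0,0],[0,0,0]], angular=[[0,0,0],[0,0,0],[0,0,0],[0,0,0],[0,0,0],[0,0,0],[0,0,0],[0,0,0]], grip=1)

```text
time: 9.52
position: [437.2, -115.0, 31.6]
eef_rot: [3.141, 0.001, 1.671]
ft_force: [-1.5, 0.4, 9.9]
gripper_width: 0.333
grasp_force: 58.4
```

carry_out(dp=[[0,0,0.003],[0,0,0.003],[0,0,0.003],[0,0,0.003]], angular=[[0,0,0],[0,0,0],[0,0,0],[0,0,0]], grip=-0.4)

```text
time: 9.85
position: [437.0, -115.0, 32.0]
eef_rot: [-3.142, -0.0, 1.672]
ft_force: [-0.8, 0.0, 0.5]
gripper_width: 0.7
grasp_force: 0.0
```

carry_out(dp=[[0,0,0],[0,0,0],[0,0,0],[0,0,0],[0,0,0],[0,0,0],[0,0,0],[0,0,0]], angular=[[0,0,-0.019],[0,0,-0.038],[0,0,-0.057],[0,0,-0.076],[0,0,-0.095],[0,0,-0.114],[0,0,-0.125],[0,0,-0.125]])

```text
time: 10.52
position: [437.0, -114.8, 32.0]
eef_rot: [-3.142, 0.0, 0.884]
ft_force: [-0.4, -0.2, 0.4]
gripper_width: 0.701
grasp_force: 0.0
```

carry_out(dp=[[0,0,0],[0,0,0],[0,0,0],[0,0,0],[0,0,0],[0,0,0],[0,0,0],[0,0,0]], angular=[[0,0,-0.019],[0,0,-0.038],[0,0,-0.057],[0,0,-0.076],[0,0,-0.095],[0,0,-0.114],[0,0,-0.125],[0,0,-0.125]])

```text
time: 11.18
position: [436.9, -114.8, 32.0]
eef_rot: [-3.142, 0.0, 0.101]
ft_force: [0.3, 0.1, 0.5]
gripper_width: 0.701
grasp_force: 0.0
```

carry_out(dp=[[0,0,0],[0,0,0],[0,0,0],[0,0,0],[0,0,0],[0,0,0],[0,0,0],[0,0,0]], angular=[[0,0,0],[0,0,0],[0,0,0],[0,0,0],[0,0,0],[0,0,0],[0,0,0],[0,0,0]], grip=1)

```text
time: 11.85
position: [436.9, -115.0, 32.5]
eef_rot: [-3.142, -0.0, 0.103]
ft_force: [-1.3, 0.6, 7.0]
gripper_width: 0.333
grasp_force: 58.6
```

carry_out(dp=[[0,0,0.05],[0,0,0.12],[0,0,0.22],[0,0,0.32],[0,0,0.4],[0,0,0.4],[0,0,0.4]], angular=[[0,0,0],[0,0,0],[0,0,0],[0,0,0],[0,0,0],[0,0,0],[0,0,0]])

```text
time: 12.43
position: [437.7, -115.4, 193.6]
eef_rot: [3.14, -0.004, 0.102]
ft_force: [0.2, -0.2, -2.0]
gripper_width: 0.328
grasp_force: 60.1
```

```bash
python3 - <<'E'
from h import *
P=[]
for i in range(4): snapshot('scene');P.append(get_state()['position'])
print(np.mean(P,0).round(2),np.std(P,0).round(2),get_state()['ft_force'])
b=snap('scene','scene4')['frame'];t=snap('top','top4')['frame']
cv2.imwrite('pics/crop6.png',cv2.cvtColor(np.hstack([cv2.resize(b[80:230,180:330],(400,400),interpolation=cv2.INTER_CUBIC),cv2.resize(t[130:280,200:350],(400,400),interpolation=cv2.INTER_CUBIC)]),cv2.COLOR_RGB2BGR))
E
```

```text
[ 436.16 -114.95  191.16] [0.3  0.12 0.58] [-0.10861149  0.2053636  -2.72175573]
```

```bash
python3 - <<'E'
from h import *
for n in ('scene4','top4'):
    i=load(n);h=cv2.cvtColor(i['frame'],cv2.COLOR_RGB2HSV).astype(int)
    m=((abs(h[...,0]-107)<12)&(h[...,1]>150)&(h[...,2]>40)).astype(np.uint8)
    k,l,st,ce=cv2.connectedComponentsWithStats(m);q=proj(i,(436.5,-115,163))
    j=min((j for j in range(1,k) if st[j,4]>60),key=lambda j:np.hypot(*(ce[j]-q)))
    c=cv2.convexHull(np.vstack(cv2.findContours((l==j).astype(np.uint8),0,1)[0]));e=cv2.fitEllipse(c)
    print(n,q,e,st[j],atz(i,*e[0],164).round(1))
E
```

```text
scene4 (np.float64(234.51376208939925), np.float64(135.24723422415119)) ((235.16903686523438, 135.7945556640625), (24.809404373168945, 35.12174987792969), 88.0638427734375) [218 126  35  23 458] [ 438.6 -111.8  164. ]
top4 (np.float64(304.15552403933117), np.float64(231.08460275352746)) ((297.7125549316406, 244.69822692871094), (13.630578994750977, 24.92215347290039), 115.65497589111328) [286 237  22  17 238] [407.  -93.3 164. ]
```

View pics/crop6.png

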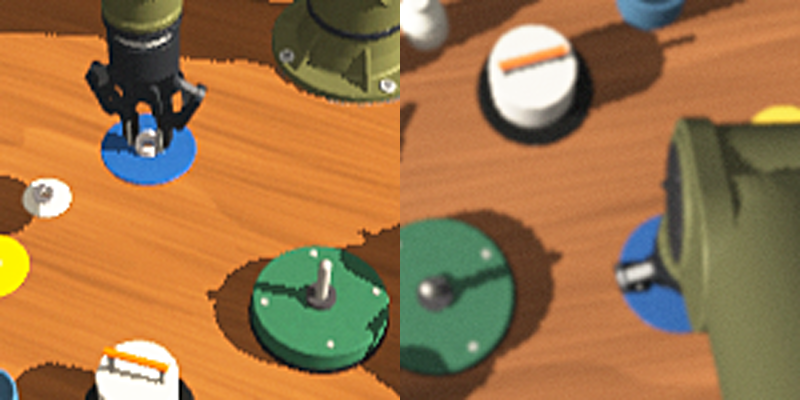

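The blue disc is level in the grip at crop (148,148). The cap stands on the mat, and the spindle is bare.

```bash
python3 - <<'E'
from h import *
T=load('top2');S=load('scene2')
tt=lambda x,y:((x+.5)/4-.5+160,(y+.5)/4-.5+190)
sc=lambda x,y:((x+.5)/6.667-.5+270,(y+.5)/6.667-.5+165)
print(atz(T,*tt(212.5,203.3),38).round(1),atz(S,*sc(203,176.5),38).round(1))
print('tip',atz(T,*tt(203,194),102).round(1),atz(S,*sc(216,92),102).round(1))
E
```

```text
[463.8 117.   38. ] [464.1 118.5  38. ]
tip [464.2 116.5 102. ] [463.6 118.7 102. ]
```

carry_out(dp=[[0.008,0.07,0],[0.016,0.15,0],[0.025,0.23,0],[0.035,0.32,0],[0.045,0.41,0],[0.055,0.5,0],[0.065,0.579,0],[0.065,0.579,0]], angular=[[0,0,0.018],[0,0,0.036],[0,0,0.054],[0,0,0.072],[0,0,0.09],[0,0,0.108],[0,0,0.125],[0,0,0.125]])

```text
time: 13.4
position: [463.1, 124.1, 191.7]
eef_rot: [-3.139, -0.004, 0.901]
ft_force: [0.8, 0.6, -1.2]
gripper_width: 0.327
grasp_force: 60.1
```

carry_out(dp=[[0,0,-0.04],[0,0,-0.08],[0,0,-0.105],[0,0,-0.115],[0,0,-0.115],[0,0,-0.115]], angular=[[0,0,0],[0,0,0],[0,0,0],[0,0,0],[0,0,0],[0,0,0]])

```text
time: 13.9
position: [463.0, 116.6, 145.9]
eef_rot: [-3.141, 0.001, 0.887]
ft_force: [1.1, 0.6, -1.5]
gripper_width: 0.33
grasp_force: 60.1
```

```bash
python3 - <<'E'
from h import *
P=[]
for i in range(3): snapshot('top');P.append(get_state()['position'])
s=get_state();print(np.mean(P,0).round(2),s['ft_force'],s['joint_pos'].round(2),s['gripper_width'])
b=snap('scene','scene5')['frame']
cv2.imwrite('pics/crop7.png',cv2.cvtColor(cv2.resize(b[120:220,250:350],(600,600),interpolation=cv2.INTER_CUBIC),cv2.COLOR_RGB2BGR))
E
```

```text
[463.3  116.71 146.48] [-0.74411831 -0.79766637 -0.36489355] [-0.04  0.42 -0.36  2.02  0.22  0.73 -1.22] 0.3233971183427412
```

View pics/crop7.png

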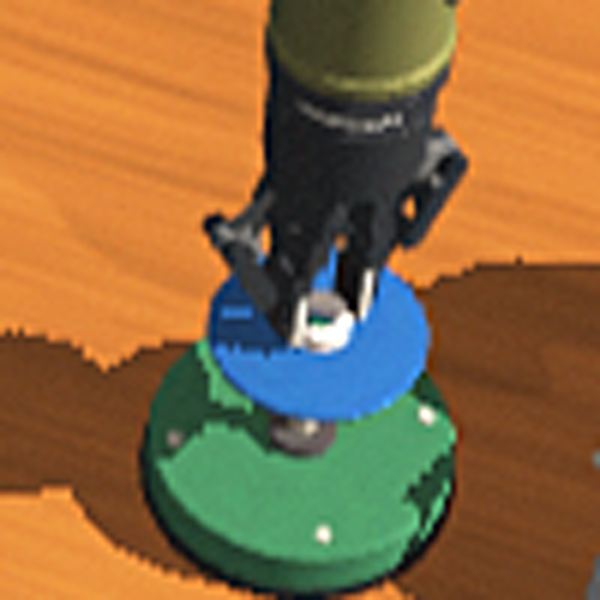

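The blue disc is held right over the spindle: bore at crop (325,320), and the collar below it at (303,432). I'll descend with a check on the force.

carry_out(dp=[[0,0,-0.01],[0,0,-0.02],[0,0,-0.028],[0,0,-0.028]], angular=[[0,0,0],[0,0,0],[0,0,0],[0,0,0]])

```text
time: 14.43
position: [462.6, 116.5, 134.1]
eef_rot: [-3.141, 0.001, 0.887]
ft_force: [0.2, 0.3, -1.5]
gripper_width: 0.328
grasp_force: 60.1
```

carry_out(dp=[[0,0,-0.01],[0,0,-0.02],[0,0,-0.02],[0,0,-0.02]], angular=[[0,0,0],[0,0,0],[0,0,0],[0,0,0]])

```text
time: 14.77
position: [463.5, 116.7, 126.7]
eef_rot: [3.141, -0.001, 0.887]
ft_force: [3.2, -0.9, -4.1]
gripper_width: 0.331
grasp_force: 59.9
```

carry_out(dp=[[0,0,-0.015],[0,0,-0.03],[0,0,-0.045],[0,0,-0.05],[0,0,-0.05]], angular=[[0,0,0],[0,0,0],[0,0,0],[0,0,0],[0,0,0]])

```text
time: 15.18
position: [463.6, 116.8, 106.3]
eef_rot: [3.141, -0.001, 0.887]
ft_force: [5.4, 0.3, -5.2]
gripper_width: 0.331
grasp_force: 59.7
```

carry_out(dp=[[0,0,0],[0,0,0]], angular=[[0,0,0],[0,0,0]])

```text
time: 15.35
position: [463.6, 116.8, 106.6]
eef_rot: [3.141, -0.001, 0.887]
ft_force: [6.4, 0.2, -5.7]
gripper_width: 0.329
grasp_force: 59.7
```

carry_out(dp=[[0.005,0,0],[0.005,0,-0.015],[0.005,0,-0.03],[0.005,0,-0.045],[0.005,0,-0.06],[0.005,0,-0.06]], angular=[[0,0,0],[0,0,0],[0,0,0],[0,0,0],[0,0,0],[0,0,0]])

```text
time: 15.85
position: [463.9, 116.4, 81.4]
eef_rot: [-3.14, 0.002, 0.887]
ft_force: [1.2, 0.2, -1.6]
gripper_width: 0.327
grasp_force: 60.1
```

carry_out(dp=[[0,0,-0.004],[0,0,-0.007],[0,0,-0.007]], angular=[[0,0,0],[0,0,0],[0,0,0]])

```text
time: 16.1
position: [464.9, 116.7, 80.0]
eef_rot: [-3.141, 0.0, 0.887]
ft_force: [-0.4, 0.3, -2.3]
gripper_width: 0.328
grasp_force: 60.1
```

carry_out(dp=[[0,0,-0.0025],[0,0,-0.005],[0,0,-0.005]], angular=[[0,0,0],[0,0,0],[0,0,0]])

```text
time: 16.35
position: [465.0, 116.6, 78.1]
eef_rot: [3.142, -0.0, 0.887]
ft_force: [-0.4, -0.9, -1.9]
gripper_width: 0.33
grasp_force: 60.1
```

carry_out(dp=[[0,0,-0.003],[0,0,-0.003]], angular=[[0,0,0],[0,0,0]])

```text
time: 16.52
position: [464.9, 116.6, 76.8]
eef_rot: [-3.142, 0.0, 0.887]
ft_force: [0.8, 0.5, -1.0]
gripper_width: 0.333
grasp_force: 60.1
```

carry_out(dp=[[0,0,0],[0,0,0],[0,0,0],[0,0,0],[0,0,0]], angular=[[0,0,0],[0,0,0],[0,0,0],[0,0,0],[0,0,0]], grip=-0.6)

```text
time: 16.93
position: [465.1, 116.7, 77.0]
eef_rot: [3.141, -0.0, 0.887]
ft_force: [0.7, 0.1, 0.1]
gripper_width: 0.799
grasp_force: 0.0
```

carry_out(dp=[[0,0,0.05],[0,0,0.12],[0,0,0.2],[0,0,0.3],[0,0,0.3]], angular=[[0,0,0],[0,0,0],[0,0,0],[0,0,0],[0,0,0]])

```text
time: 17.35
position: [467.7, 118.0, 203.1]
eef_rot: [3.136, -0.008, 0.887]
ft_force: [1.0, -0.7, 0.0]
gripper_width: 0.8
grasp_force: 0.0
```

carry_out(dp=[[0.024,-0.1,0],[0.048,-0.2,0],[0.072,-0.3,0],[0.096,-0.4,0],[0.12,-0.5,0],[0.12,-0.5,0],[0.12,-0.5,0]], angular=[[0,0,0],[0,0,0],[0,0,0],[0,0,0],[0,0,0],[0,0,0],[0,0,0]])

```text
time: 17.93
position: [513.0, -86.4, 196.5]
eef_rot: [3.141, 0.001, 0.881]
ft_force: [1.2, 0.4, -0.7]
gripper_width: 0.804
grasp_force: 0.0
```

```bash
cat >> h.py <<'E'
F={'blue':lambda h,s,v:(abs(h-107)<12)&(s>150)&(v>40),'yellow':lambda h,s,v:(abs(h-29)<6)&(s>150)&(v>120),
'red':lambda h,s,v:((h<4)|(h>174))&(s>190),'white':lambda h,s,v:(s<60)&(v>150)}
def find(i,k,p,z=5):
    h=cv2.cvtColor(i['frame'],cv2.COLOR_RGB2HSV).astype(int);m=F[k](h[...,0],h[...,1],h[...,2]).astype(np.uint8)
    n,l,st,ce=cv2.connectedComponentsWithStats(m);q=proj(i,(*p,z))
    j=min((j for j in range(1,n) if st[j,4]>50),key=lambda j:np.hypot(*(ce[j]-q)))
    e=cv2.fitEllipse(cv2.convexHull(np.vstack(cv2.findContours((l==j).astype(np.uint8),0,1)[0])))
    return atz(i,*e[0],z).round(1),np.round(e[1],1)
N={'yellow':(559,-276.5),'red':(465.6,-424.8),'white':(433.2,-263.8)}
def look(*ks):
    T=snapshot('top');S=snapshot('scene')
    for k in ks:
        for n,i in (('top',T),('scene',S)):print(k,n,*find(i,k,N[k]))
    return T,S
E
python3 - <<'E'
from h import *
T,S=look('yellow','red','white')
for n,i in (('T',T),('S',S)): print(n,find(i,'blue',(465,117),50))
print(get_state()['position'])
E
```

```text
Traceback (most recent call last):
  File "h.py", line 31, in look
    for n,i in (('top',T),('scene',S)):print(k,n,*find(i,k,N[k]))
                                                  ~~~~^^^^^^^^^^
  File "h.py", line 24, in find
    j=min((j for j in range(1,n) if st[j,4]>50),key=lambda j:np.hypot(*(ce[j]-q)))
ValueError: min() iterable argument is empty
```

```bash
python3 - <<'E'
import re
s=open('h.py').read()
s=s.replace("    j=min((j for j in range(1,n) if st[j,4]>50),key","    if st[1:,4].max(initial=0)<=50: return ('none',)\n    j=min((j for j in range(1,n) if st[j,4]>50),key")
open('h.py','w').write(s)
E
python3 - <<'E'
from h import *
T,S=look('yellow','red','white')
for n,i in (('T',T),('S',S)): print(n,find(i,'blue',(465,117),50))
print(get_state()['position'])
E
```

```text
yellow top none
yellow scene [ 560.2 -274.6    5. ] [23.5 30. ]
red top [ 465.8 -424.4    5. ] [27.6 29.4]
red scene [ 467.3 -422.9    5. ] [17.5 24.6]
white top [ 466.7 -427.9    5. ] [11.2 12.9]
white scene [ 433.3 -262.2    5. ] [14.1 17.7]
T (array([463.7, 116.1,  50. ]), array([39.3, 40.7]))
S (array([466.1, 119. ,  50. ]), array([28.8, 35.6]))
[512.8194985  -81.69100699 196.95552424]
```

carry_out(dp=[[0.024,-0.1,0],[0.048,-0.2,0],[0.072,-0.3,0],[0.096,-0.4,0],[0.117,-0.487,0],[0.117,-0.487,0],[0.117,-0.487,0]], angular=[[0,0,0],[0,0,0],[0,0,0],[0,0,0],[0,0,0],[0,0,0],[0,0,0]], grip=-1)

```text
time: 18.72
position: [559.8, -279.1, 196.2]
eef_rot: [-3.141, 0.0, 0.885]
ft_force: [-0.2, 0.1, 0.1]
gripper_width: 1.001
grasp_force: 0.0
```

carry_out(dp=[[0,0,-0.09],[0,0,-0.18],[0,0,-0.26],[0,0,-0.32],[0,0,-0.37],[0,0,-0.4],[0,0,-0.4],[0,0,-0.4]], angular=[[0,0,0],[0,0,0],[0,0,0],[0,0,0],[0,0,0],[0,0,0],[0,0,0],[0,0,0]])

```text
time: 19.38
position: [560.2, -276.5, 37.2]
eef_rot: [-3.141, -0.001, 0.889]
ft_force: [0.3, 0.4, 1.0]
gripper_width: 1.001
grasp_force: 0.0
```

Down 5 mm, grip, reopen, turn 90°, grip again, lift.

carry_out(dp=[[0,0,-0.012],[0,0,-0.012],[0,0,-0.012]], angular=[[0,0,0],[0,0,0],[0,0,0]])

```text
time: 19.63
position: [560.3, -278.3, 33.1]
eef_rot: [3.14, -0.0, 0.887]
ft_force: [0.2, -0.8, 0.4]
gripper_width: 1.001
grasp_force: 0.0
```

carry_out(dp=[[0,0,0],[0,0,0],[0,0,0],[0,0,0],[0,0,0],[0,0,0],[0,0,0],[0,0,0]], angular=[[0,0,0],[0,0,0],[0,0,0],[0,0,0],[0,0,0],[0,0,0],[0,0,0],[0,0,0]], grip=1)

```text
time: 20.3
position: [559.9, -278.3, 32.8]
eef_rot: [3.141, 0.0, 0.887]
ft_force: [-2.5, 0.3, 5.8]
gripper_width: 0.334
grasp_force: 58.7
```

carry_out(dp=[[0,0,0],[0,0,0],[0,0,0],[0,0,0]], angular=[[0,0,0],[0,0,0],[0,0,0],[0,0,0]], grip=-0.4)

```text
time: 20.63
position: [559.7, -278.1, 31.9]
eef_rot: [-3.141, 0.0, 0.887]
ft_force: [0.8, 0.3, -0.6]
gripper_width: 0.704
grasp_force: 0.0
```

carry_out(dp=[[0,0,0],[0,0,0],[0,0,0],[0,0,0],[0,0,0],[0,0,0],[0,0,0],[0,0,0]], angular=[[0,0,0.019],[0,0,0.038],[0,0,0.057],[0,0,0.076],[0,0,0.095],[0,0,0.114],[0,0,0.125],[0,0,0.125]])

```text
time: 21.3
position: [559.6, -278.4, 31.8]
eef_rot: [-3.141, -0.0, 1.675]
ft_force: [-0.0, 0.8, 0.3]
gripper_width: 0.702
grasp_force: 0.0
```

carry_out(dp=[[0,0,0],[0,0,0],[0,0,0],[0,0,0],[0,0,0],[0,0,0],[0,0,0],[0,0,0]], angular=[[0,0,0.019],[0,0,0.038],[0,0,0.057],[0,0,0.076],[0,0,0.095],[0,0,0.114],[0,0,0.125],[0,0,0.125]])

```text
time: 21.97
position: [559.5, -278.3, 31.7]
eef_rot: [3.142, -0.001, 2.458]
ft_force: [-0.8, -0.3, -0.2]
gripper_width: 0.701
grasp_force: 0.0
```

carry_out(dp=[[0,0,0],[0,0,0],[0,0,0],[0,0,0],[0,0,0],[0,0,0],[0,0,0],[0,0,0]], angular=[[0,0,0],[0,0,0],[0,0,0],[0,0,0],[0,0,0],[0,0,0],[0,0,0],[0,0,0]], grip=1)

```text
time: 22.63
position: [559.9, -278.0, 32.6]
eef_rot: [-3.141, 0.0, 2.456]
ft_force: [-1.6, 0.3, 5.8]
gripper_width: 0.332
grasp_force: 58.9
```

carry_out(dp=[[0,0,0.05],[0,0,0.12],[0,0,0.22],[0,0,0.32],[0,0,0.4],[0,0,0.4],[0,0,0.4]], angular=[[0,0,0],[0,0,0],[0,0,0],[0,0,0],[0,0,0],[0,0,0],[0,0,0]])

```text
time: 23.22
position: [560.6, -278.2, 193.8]
eef_rot: [3.141, 0.004, 2.456]
ft_force: [-0.0, 0.5, -2.2]
gripper_width: 0.334
grasp_force: 59.4
```

carry_out(dp=[[-0.024,0.1,0],[-0.048,0.2,0],[-0.072,0.3,0],[-0.096,0.4,0],[-0.118,0.494,0],[-0.118,0.494,0]], angular=[[0,0,0],[0,0,0],[0,0,0],[0,0,0],[0,0,0],[0,0,0]])

```text
time: 23.72
position: [509.9, -71.9, 191.5]
eef_rot: [3.14, -0.004, 2.467]
ft_force: [0.1, 0.9, -1.0]
gripper_width: 0.331
grasp_force: 59.5
```

carry_out(dp=[[-0.024,0.1,0],[-0.048,0.2,0],[-0.072,0.3,0],[-0.096,0.4,0],[-0.119,0.493,0],[-0.119,0.493,0],[-0.119,0.493,0],[-0.119,0.493,0]], angular=[[0,0,0],[0,0,0],[0,0,0],[0,0,0],[0,0,0],[0,0,0],[0,0,0],[0,0,0]])

```text
time: 24.38
position: [464.5, 115.7, 190.9]
eef_rot: [-3.139, -0.001, 2.458]
ft_force: [0.8, 0.3, -0.9]
gripper_width: 0.331
grasp_force: 59.5
```

```bash
python3 - <<'E'
from h import *
P=[]
for i in range(4): S=snapshot('scene');P.append(get_state()['position'])
s=get_state();print(np.mean(P,0).round(2),s['ft_force'],s['gripper_width'],s['joint_pos'].round(2))
print(find(S,'yellow',(465,117),160))
E
```

```text
[465.07 114.89 191.25] [-0.28269938  0.21235477 -1.5457487 ] 0.330307526590168 [ 0.31  0.45 -0.86  1.96  0.42  0.93  0.12]
(array([466. , 118.6, 160. ]), array([23.4, 33.2]))
```

carry_out(dp=[[0,0.004,-0.04],[0,0.004,-0.08],[0,0.004,-0.11],[0,0.004,-0.125],[0,0.004,-0.14],[0,0.004,-0.15],[0,0.004,-0.15]], angular=[[0,0,0],[0,0,0],[0,0,0],[0,0,0],[0,0,0],[0,0,0],[0,0,0]])

```text
time: 25.17
position: [465.0, 117.9, 131.7]
eef_rot: [-3.141, -0.0, 2.457]
ft_force: [-1.1, 0.8, -1.2]
gripper_width: 0.336
grasp_force: 59.5
```

carry_out(dp=[[0,0,-0.01],[0,0,-0.02],[0,0,-0.025],[0,0,-0.025]], angular=[[0,0,0],[0,0,0],[0,0,0],[0,0,0]])

```text
time: 25.5
position: [464.8, 118.2, 121.8]
eef_rot: [-3.141, -0.0, 2.458]
ft_force: [0.0, 0.4, -2.4]
gripper_width: 0.333
grasp_force: 59.5
```

carry_out(dp=[[0,0,-0.015],[0,0,-0.03],[0,0,-0.045],[0,0,-0.06],[0,0,-0.06]], angular=[[0,0,0],[0,0,0],[0,0,0],[0,0,0],[0,0,0]])

```text
time: 25.92
position: [464.3, 118.0, 96.8]
eef_rot: [-3.14, -0.001, 2.458]
ft_force: [-0.2, 0.2, -0.6]
gripper_width: 0.331
grasp_force: 59.5
```

carry_out(dp=[[0,0,-0.005],[0,0,-0.007],[0,0,-0.007]], angular=[[0,0,0],[0,0,0],[0,0,0]])

```text
time: 26.17
position: [465.0, 118.3, 95.2]
eef_rot: [-3.142, -0.0, 2.458]
ft_force: [0.6, -0.2, -1.3]
gripper_width: 0.335
grasp_force: 59.5
```

carry_out(dp=[[0,0,0],[0,0,0],[0,0,0],[0,0,0],[0,0,0]], angular=[[0,0,0],[0,0,0],[0,0,0],[0,0,0],[0,0,0]], grip=-0.6)

```text
time: 26.58
position: [465.1, 118.3, 95.4]
eef_rot: [3.141, 0.0, 2.457]
ft_force: [-0.1, 1.1, 0.8]
gripper_width: 0.804
grasp_force: 0.0
```

carry_out(dp=[[0,0,0.05],[0,0,0.12],[0,0,0.2],[0,0,0.26],[0,0,0.26]], angular=[[0,0,0],[0,0,0],[0,0,0],[0,0,0],[0,0,0]])

```text
time: 27.0
position: [466.8, 119.6, 203.5]
eef_rot: [3.136, 0.004, 2.458]
ft_force: [0.3, -0.2, 0.0]
gripper_width: 0.801
grasp_force: 0.0
```

carry_out(dp=[[0,-0.1,0],[0,-0.2,0],[0,-0.3,0],[0,-0.4,0],[0,-0.5,0],[0,-0.6,0],[0,-0.68,0],[0,-0.68,0]], angular=[[0,0,0],[0,0,0],[0,0,0],[0,0,0],[0,0,0],[0,0,0],[0,0,0],[0,0,0]], grip=-1)

```text
time: 27.67
position: [463.7, -161.6, 197.9]
eef_rot: [-3.138, -0.0, 2.447]
ft_force: [-0.3, -0.1, 0.5]
gripper_width: 1.001
grasp_force: 0.0
```

```bash
python3 - <<'E'
from h import *
T,S=look('red','white')
for n,i in (('T',T),('S',S)): print(n,find(i,'yellow',(465,117),67),find(i,'blue',(465,117),50))
s=get_state();print(s['position'],s['joint_pos'].round(2))
E
```

```text
red top [480.7 397.7   5. ] [31.5 52.8]
red scene [ 467.2 -422.7    5. ] [17.6 24.4]
white top [ 420.9 -253.7    5. ] [10.  19.1]
white scene [ 433.3 -262.2    5. ] [14.1 17.7]
T (array([464.1, 118.6,  67. ]), array([34.5, 35. ])) ('none',)
S (array([464.7, 120.9,  67. ]), array([25.8, 31.5])) (array([465.5, 119.1,  50. ]), array([29.1, 35.6]))
[ 464.4472105  -155.05194999  198.59813789] [ 0.87  0.46 -0.87  1.92  0.42  0.96  0.69]
```

carry_out(dp=[[0.005,-0.1,0],[0.005,-0.2,0],[0.005,-0.3,0],[0.005,-0.4,0],[0.005,-0.5,0],[0.005,-0.6,0],[0.005,-0.675,0],[0.005,-0.675,0]], angular=[[0,0,0],[0,0,0],[0,0,0],[0,0,0],[0,0,0],[0,0,0],[0,0,0],[0,0,0]])

```text
time: 28.43
position: [465.7, -429.7, 197.8]
eef_rot: [-3.139, 0.001, 2.451]
ft_force: [-0.2, -1.5, -0.2]
gripper_width: 1.0
grasp_force: 0.0
```

carry_out(dp=[[0,0,0],[0,0,-0.09],[0,0,-0.18],[0,0,-0.26],[0,0,-0.34],[0,0,-0.4],[0,0,-0.4],[0,0,-0.4]], angular=[[0,0,0],[0,0,0],[0,0,0],[0,0,0],[0,0,0],[0,0,0],[0,0,0],[0,0,0]])

```text
time: 29.1
position: [467.7, -420.9, 39.1]
eef_rot: [3.14, -0.002, 2.461]
ft_force: [0.6, 0.2, 0.3]
gripper_width: 1.0
grasp_force: 0.0
```

```bash
python3 - <<'E'
from h import *
look('white')
P=[]
for i in range(3): S=snapshot('scene');P.append(get_state()['position'])
print(np.mean(P,0))
E
```

```text
white top [ 433.2 -264.2    5. ] [21.5 22.4]
white scene [ 433.3 -262.2    5. ] [14.1 17.7]
[ 468.40854419 -423.63903517   41.50417504]
```

carry_out(dp=[[0,0,-0.01],[0,0,-0.022],[0,0,-0.022],[0,0,-0.022]], angular=[[0,0,0],[0,0,0],[0,0,0],[0,0,0]])

```text
time: 29.68
position: [466.6, -423.7, 30.1]
eef_rot: [-3.141, -0.001, 2.457]
ft_force: [0.1, -0.1, 0.5]
gripper_width: 0.998
grasp_force: 0.0
```

carry_out(dp=[[0,0,0],[0,0,0],[0,0,0],[0,0,0],[0,0,0],[0,0,0],[0,0,0],[0,0,0]], angular=[[0,0,0],[0,0,0],[0,0,0],[0,0,0],[0,0,0],[0,0,0],[0,0,0],[0,0,0]], grip=1)

```text
time: 30.35
position: [467.2, -423.8, 30.9]
eef_rot: [-3.142, 0.001, 2.457]
ft_force: [-0.9, -0.4, 5.2]
gripper_width: 0.333
grasp_force: 59.6
```

carry_out(dp=[[0,0,0],[0,0,0],[0,0,0],[0,0,0]], angular=[[0,0,0],[0,0,0],[0,0,0],[0,0,0]], grip=-0.4)

```text
time: 30.68
position: [466.8, -423.7, 30.2]
eef_rot: [-3.142, -0.0, 2.458]
ft_force: [0.6, -0.8, 0.5]
gripper_width: 0.699
grasp_force: 0.0
```

carry_out(dp=[[0,0,0],[0,0,0],[0,0,0],[0,0,0],[0,0,0],[0,0,0],[0,0,0],[0,0,0]], angular=[[0,0,-0.019],[0,0,-0.038],[0,0,-0.057],[0,0,-0.076],[0,0,-0.095],[0,0,-0.114],[0,0,-0.125],[0,0,-0.125]])

```text
time: 31.35
position: [467.1, -423.5, 30.5]
eef_rot: [-3.141, 0.0, 1.669]
ft_force: [0.4, -0.1, 1.1]
gripper_width: 0.7
grasp_force: 0.0
```

carry_out(dp=[[0,0,0],[0,0,0],[0,0,0],[0,0,0],[0,0,0],[0,0,0],[0,0,0],[0,0,0]], angular=[[0,0,-0.019],[0,0,-0.038],[0,0,-0.057],[0,0,-0.076],[0,0,-0.095],[0,0,-0.114],[0,0,-0.125],[0,0,-0.125]])

```text
time: 32.02
position: [467.1, -423.5, 30.4]
eef_rot: [-3.141, 0.0, 0.887]
ft_force: [0.2, -0.4, 0.3]
gripper_width: 0.705
grasp_force: 0.0
```

carry_out(dp=[[0,0,0],[0,0,0],[0,0,0],[0,0,0],[0,0,0],[0,0,0],[0,0,0],[0,0,0]], angular=[[0,0,0],[0,0,0],[0,0,0],[0,0,0],[0,0,0],[0,0,0],[0,0,0],[0,0,0]], grip=1)

```text
time: 32.68
position: [467.0, -423.8, 30.7]
eef_rot: [3.141, 0.0, 0.887]
ft_force: [-1.4, 0.9, 5.2]
gripper_width: 0.337
grasp_force: 59.7
```

carry_out(dp=[[0,0,0.05],[0,0,0.12],[0,0,0.22],[0,0,0.32],[0,0,0.4],[0,0,0.4],[0,0,0.4]], angular=[[0,0,0],[0,0,0],[0,0,0],[0,0,0],[0,0,0],[0,0,0],[0,0,0]])

```text
time: 33.27
position: [467.6, -424.4, 192.2]
eef_rot: [3.138, 0.0, 0.887]
ft_force: [0.0, -0.3, -1.5]
gripper_width: 0.336
grasp_force: 59.6
```

carry_out(dp=[[0,0.1,0],[0,0.2,0],[0,0.3,0],[0,0.4,0],[0,0.5,0],[0,0.6,0],[0,0.676,0],[0,0.676,0]], angular=[[0,0,0],[0,0,0],[0,0,0],[0,0,0],[0,0,0],[0,0,0],[0,0,0],[0,0,0]])

```text
time: 33.93
position: [466.1, -145.8, 189.2]
eef_rot: [-3.137, -0.002, 0.896]
ft_force: [1.0, 1.5, -1.1]
gripper_width: 0.336
grasp_force: 59.7
```

carry_out(dp=[[-0.005,0.1,0],[-0.005,0.2,0],[-0.005,0.3,0],[-0.005,0.4,0],[-0.005,0.5,0],[-0.005,0.6,0],[-0.005,0.676,0],[-0.005,0.676,0]], angular=[[0,0,0],[0,0,0],[0,0,0],[0,0,0],[0,0,0],[0,0,0],[0,0,0],[0,0,0]])

```text
time: 34.6
position: [463.8, 124.2, 189.5]
eef_rot: [-3.138, -0.002, 0.896]
ft_force: [0.9, 0.1, -0.9]
gripper_width: 0.339
grasp_force: 59.7
```

```bash
python3 - <<'E'
from h import *
for i in range(4):snapshot('scene')
P=[]
for i in range(4): S=snapshot('scene');P.append(get_state()['position'])
s=get_state();print(np.mean(P,0).round(2),s['ft_force'],s['gripper_width'],s['joint_pos'].round(2))
print(find(S,'red',(465,117),163),find(S,'white',N['white']))
E
```

```text
[464.87 115.35 189.91] [ 0.30605816 -0.27185954 -0.88185055] 0.3342923960949663 [ 0.01  0.37 -0.42  1.96  0.2   0.85 -1.2 ]
(array([465.7, 117.9, 163. ]), array([20.8, 29.6])) (array([ 433.3, -262.2,    5. ]), array([14.1, 17.7]))
```

carry_out(dp=[[0,0.005,-0.04],[0,0.005,-0.08],[0,0.005,-0.11],[0,0.005,-0.125],[0,0.005,-0.14],[0,0.005,-0.155],[0,0.005,-0.155]], angular=[[0,0,0],[0,0,0],[0,0,0],[0,0,0],[0,0,0],[0,0,0],[0,0,0]])

```text
time: 35.58
position: [464.8, 118.7, 127.8]
eef_rot: [-3.141, 0.001, 0.886]
ft_force: [0.0, -0.4, -0.5]
gripper_width: 0.333
grasp_force: 59.7
```

carry_out(dp=[[0,0,-0.01],[0,0,-0.02],[0,0,-0.03],[0,0,-0.035],[0,0,-0.035]], angular=[[0,0,0],[0,0,0],[0,0,0],[0,0,0],[0,0,0]])

```text
time: 36.0
position: [465.0, 118.8, 114.1]
eef_rot: [-3.142, 0.001, 0.887]
ft_force: [1.6, -1.6, -2.5]
gripper_width: 0.335
grasp_force: 59.6
```

carry_out(dp=[[0,-0.002,-0.005],[0,-0.002,-0.01],[0,-0.002,-0.01]], angular=[[0,0,0],[0,0,0],[0,0,0]])

```text
time: 36.25
position: [464.7, 118.5, 110.2]
eef_rot: [-3.141, 0.0, 0.887]
ft_force: [-0.8, -0.7, -0.8]
gripper_width: 0.332
grasp_force: 59.8
```

carry_out(dp=[[0,0,0],[0,0,0],[0,0,0],[0,0,0],[0,0,0]], angular=[[0,0,0],[0,0,0],[0,0,0],[0,0,0],[0,0,0]], grip=-0.6)

```text
time: 36.67
position: [465.1, 118.3, 110.6]
eef_rot: [3.141, -0.0, 0.887]
ft_force: [-0.9, -0.3, -0.2]
gripper_width: 0.801
grasp_force: 0.0
```

carry_out(dp=[[0,0,0.05],[0,0,0.12],[0,0,0.2],[0,0,0.22],[0,0,0.22]], angular=[[0,0,0],[0,0,0],[0,0,0],[0,0,0],[0,0,0]])

```text
time: 37.08
position: [466.3, 118.7, 200.9]
eef_rot: [3.138, -0.004, 0.886]
ft_force: [-0.7, 0.2, -0.2]
gripper_width: 0.802
grasp_force: 0.0
```

carry_out(dp=[[-0.01,-0.1,0],[-0.02,-0.2,0],[-0.03,-0.3,0],[-0.04,-0.4,0],[-0.04,-0.47,0],[-0.04,-0.47,0]], angular=[[0,0,0],[0,0,0],[0,0,0],[0,0,0],[0,0,0],[0,0,0]], grip=-1)

```text
time: 37.58
position: [447.4, -76.4, 196.9]
eef_rot: [-3.141, 0.004, 0.878]
ft_force: [-0.3, -0.5, 0.4]
gripper_width: 1.0
grasp_force: 0.0
```

```bash
python3 - <<'E'
from h import *
for i in range(3):snapshot('scene')
T,S=look('white')
for n,i in (('T',T),('S',S)): print(n,find(i,'red',(465,117),84),find(i,'yellow',(465,117),67))
s=get_state();print(s['position'],s['joint_pos'].round(2))
E
```

```text
white top [689.9 -19.3   5. ] [32.3 37.7]
white scene [ 433.3 -262.2    5. ] [14.1 17.7]
T (array([463.8, 117.3,  84. ]), array([29.3, 30.3])) ('none',)
S (array([465., 120.,  84.]), array([21.4, 27.3])) (array([461.3, 120. ,  67. ]), array([27.4, 31.2]))
[448.86305164 -68.27028625 197.95156537] [ 0.39  0.32 -0.39  2.01  0.16  0.84 -0.77]
```

carry_out(dp=[[-0.008,-0.1,0],[-0.016,-0.2,0],[-0.024,-0.3,0],[-0.032,-0.4,0],[-0.039,-0.487,0],[-0.039,-0.487,0],[-0.039,-0.487,0]], angular=[[0,0,0],[0,0,0],[0,0,0],[0,0,0],[0,0,0],[0,0,0],[0,0,0]])

```text
time: 38.42
position: [433.4, -265.3, 197.9]
eef_rot: [-3.141, -0.0, 0.885]
ft_force: [-0.3, 0.7, -1.6]
gripper_width: 1.0
grasp_force: 0.0
```

carry_out(dp=[[0,0,-0.09],[0,0,-0.18],[0,0,-0.26],[0,0,-0.34],[0,0,-0.39],[0,0,-0.39],[0,0,-0.39],[0,0,-0.39]], angular=[[0,0,0],[0,0,0],[0,0,0],[0,0,0],[0,0,0],[0,0,0],[0,0,0],[0,0,0]])

```text
time: 39.08
position: [434.6, -263.4, 43.6]
eef_rot: [3.141, -0.001, 0.889]
ft_force: [0.8, -1.0, 0.3]
gripper_width: 1.002
grasp_force: 0.0
```

```bash
python3 - <<'E'
from h import *
P=[]
for i in range(3): S=snapshot('scene');P.append(get_state()['position'])
print(np.mean(P,0))
E
```

```text
[ 434.55300337 -264.33737718   44.05387389]
```

Down 12 mm, then the same double grip.

carry_out(dp=[[0,0,-0.015],[0,0,-0.03],[0,0,-0.03],[0,0,-0.03]], angular=[[0,0,0],[0,0,0],[0,0,0],[0,0,0]])

```text
time: 39.57
position: [433.0, -264.5, 30.1]
eef_rot: [-3.141, 0.0, 0.887]
ft_force: [-1.3, 0.3, -0.4]
gripper_width: 1.0
grasp_force: 0.0
```

carry_out(dp=[[0,0,0],[0,0,0],[0,0,0],[0,0,0],[0,0,0],[0,0,0],[0,0,0],[0,0,0]], angular=[[0,0,0],[0,0,0],[0,0,0],[0,0,0],[0,0,0],[0,0,0],[0,0,0],[0,0,0]], grip=1)

```text
time: 40.23
position: [433.5, -264.6, 31.1]
eef_rot: [3.141, 0.0, 0.887]
ft_force: [-1.1, 0.6, 7.8]
gripper_width: 0.34
grasp_force: 58.7
```

carry_out(dp=[[0,0,0],[0,0,0],[0,0,0],[0,0,0]], angular=[[0,0,0],[0,0,0],[0,0,0],[0,0,0]], grip=-0.4)

```text
time: 40.57
position: [433.3, -264.6, 30.4]
eef_rot: [-3.141, 0.0, 0.887]
ft_force: [0.1, 0.2, -0.7]
gripper_width: 0.697
grasp_force: 0.0
```

carry_out(dp=[[0,0,0],[0,0,0],[0,0,0],[0,0,0],[0,0,0],[0,0,0],[0,0,0],[0,0,0]], angular=[[0,0,0.019],[0,0,0.038],[0,0,0.057],[0,0,0.076],[0,0,0.095],[0,0,0.114],[0,0,0.125],[0,0,0.125]])

```text
time: 41.23
position: [433.2, -264.7, 30.3]
eef_rot: [-3.141, -0.0, 1.675]
ft_force: [0.6, 0.3, -0.0]
gripper_width: 0.7
grasp_force: 0.0
```

carry_out(dp=[[0,0,0],[0,0,0],[0,0,0],[0,0,0],[0,0,0],[0,0,0],[0,0,0],[0,0,0]], angular=[[0,0,0.019],[0,0,0.038],[0,0,0.057],[0,0,0.076],[0,0,0.095],[0,0,0.114],[0,0,0.125],[0,0,0.125]])

```text
time: 41.9
position: [433.1, -264.6, 30.2]
eef_rot: [3.141, -0.001, 2.458]
ft_force: [-0.1, 0.1, 1.2]
gripper_width: 0.699
grasp_force: 0.0
```

carry_out(dp=[[0,0,0],[0,0,0],[0,0,0],[0,0,0],[0,0,0],[0,0,0],[0,0,0],[0,0,0]], angular=[[0,0,0],[0,0,0],[0,0,0],[0,0,0],[0,0,0],[0,0,0],[0,0,0],[0,0,0]], grip=1)

```text
time: 42.57
position: [433.4, -264.5, 31.0]
eef_rot: [-3.141, 0.0, 2.455]
ft_force: [-1.6, 0.7, 6.1]
gripper_width: 0.339
grasp_force: 58.7
```

carry_out(dp=[[0,0,0.05],[0,0,0.12],[0,0,0.22],[0,0,0.32],[0,0,0.4],[0,0,0.4],[0,0,0.4]], angular=[[0,0,0],[0,0,0],[0,0,0],[0,0,0],[0,0,0],[0,0,0],[0,0,0]])

```text
time: 43.15
position: [434.1, -264.9, 192.2]
eef_rot: [-3.141, 0.004, 2.455]
ft_force: [-0.2, -0.0, -1.0]
gripper_width: 0.336
grasp_force: 59.4
```

carry_out(dp=[[0.01,0.1,0],[0.02,0.2,0],[0.03,0.3,0],[0.035,0.4,0],[0.04,0.479,0],[0.04,0.479,0]], angular=[[0,0,0],[0,0,0],[0,0,0],[0,0,0],[0,0,0],[0,0,0]])

```text
time: 43.65
position: [449.0, -65.9, 190.2]
eef_rot: [3.139, -0.002, 2.466]
ft_force: [0.3, -0.2, -0.7]
gripper_width: 0.34
grasp_force: 59.4
```

carry_out(dp=[[0.01,0.1,0],[0.02,0.2,0],[0.03,0.3,0],[0.035,0.4,0],[0.039,0.478,0],[0.039,0.478,0],[0.039,0.478,0]], angular=[[0,0,0],[0,0,0],[0,0,0],[0,0,0],[0,0,0],[0,0,0],[0,0,0]])

```text
time: 44.23
position: [464.1, 120.0, 189.4]
eef_rot: [-3.14, -0.002, 2.461]
ft_force: [0.2, -0.7, -1.4]
gripper_width: 0.338
grasp_force: 59.5
```

```bash
python3 - <<'E'
from h import *
for i in range(4):snapshot('scene')
P=[]
for i in range(4): S=snapshot('scene');P.append(get_state()['position'])
s=get_state();print(np.mean(P,0).round(2),s['ft_force'],s['gripper_width'],s['joint_pos'].round(2))
print(find(S,'white',(465,117),163),find(S,'red',(465,118),84))
E
```

```text
[464.99 116.79 190.15] [ 0.13403549 -0.1234149  -0.63862714] 0.3358167287601515 [ 0.32  0.46 -0.88  1.96  0.44  0.93  0.1 ]
(array([465.7, 118.8, 163. ]), array([15.9, 20.7])) (array([465.5, 120.2,  84. ]), array([21.2, 27.4]))
```

carry_out(dp=[[0,0.003,-0.04],[0,0.003,-0.08],[0,0.003,-0.11],[0,0.003,-0.125],[0,0.003,-0.14],[0,0.003,-0.15],[0,0.003,-0.15]], angular=[[0,0,0],[0,0,0],[0,0,0],[0,0,0],[0,0,0],[0,0,0],[0,0,0]])

```text
time: 45.22
position: [464.9, 119.2, 130.1]
eef_rot: [-3.141, -0.0, 2.457]
ft_force: [0.5, 0.5, -0.3]
gripper_width: 0.334
grasp_force: 59.5
```

carry_out(dp=[[0,0,-0.004],[0,0,-0.007],[0,0,-0.007]], angular=[[0,0,0],[0,0,0],[0,0,0]])

```text
time: 45.47
position: [465.3, 119.3, 127.9]
eef_rot: [3.141, 0.001, 2.457]
ft_force: [0.2, -1.5, -1.1]
gripper_width: 0.337
grasp_force: 59.5
```

carry_out(dp=[[0,-0.003,-0.003],[0,-0.003,-0.004],[0,-0.003,-0.004]], angular=[[0,0,0],[0,0,0],[0,0,0]])

```text
time: 45.72
position: [464.9, 118.3, 126.1]
eef_rot: [3.142, -0.0, 2.457]
ft_force: [-1.1, 0.4, -1.0]
gripper_width: 0.34
grasp_force: 59.5
```

carry_out(dp=[[0,0,0],[0,0,0],[0,0,0],[0,0,0],[0,0,0]], angular=[[0,0,0],[0,0,0],[0,0,0],[0,0,0],[0,0,0]], grip=-0.6)

```text
time: 46.13
position: [465.0, 118.3, 126.1]
eef_rot: [3.142, 0.0, 2.457]
ft_force: [-0.1, 0.1, 0.1]
gripper_width: 0.803
grasp_force: 0.0
```

carry_out(dp=[[0,0,0.05],[0,0,0.12],[0,0,0.2],[0,0,0.25],[0,0,0.25]], angular=[[0,0,0],[0,0,0],[0,0,0],[0,0,0],[0,0,0]])

```text
time: 46.55
position: [466.6, 119.6, 229.9]
eef_rot: [3.137, 0.004, 2.458]
ft_force: [1.0, 0.6, -0.3]
gripper_width: 0.799
grasp_force: 0.0
```

carry_out(dp=[[0,-0.1,0],[0,-0.2,0],[0,-0.3,0],[0,-0.4,0],[0,-0.5,0],[0,-0.5,0],[0,-0.5,0]], angular=[[0,0,0],[0,0,0],[0,0,0],[0,0,0],[0,0,0],[0,0,0],[0,0,0]])

```text
time: 47.13
position: [464.3, -84.6, 225.1]
eef_rot: [-3.141, -0.001, 2.451]
ft_force: [-0.8, 1.1, -0.1]
gripper_width: 0.8
grasp_force: 0.0
```

```bash
python3 - <<'E'
from h import *
T=snap('top','top9');S=snap('scene','scene9')
print(get_state()['position'],find(S,'white',(465,118),101),find(T,'white',(465,118),101))
cv2.imwrite('pics/crop8.png',cv2.cvtColor(np.hstack([cv2.resize(S['frame'][140:240,265:365],(400,400),interpolation=cv2.INTER_CUBIC),cv2.resize(S['frame'][150:250,335:435],(400,400),interpolation=cv2.INTER_CUBIC)]),cv2.COLOR_RGB2BGR))
a=cv2.resize(T['frame'][205:280,80:155],(400,400),interpolation=cv2.INTER_CUBIC);b=cv2.resize(T['frame'][205:280,175:250],(400,400),interpolation=cv2.INTER_CUBIC)
o=cv2.imread('pics/crop8.png');cv2.imwrite('pics/crop8.png',cv2.resize(np.vstack([o,cv2.cvtColor(np.hstack([b,a]),cv2.COLOR_RGB2BGR)]),(600,600),interpolation=cv2.INTER_AREA))
E
```

```text
[464.78869352 -81.05514491 225.75647431] (array([465.4, 120.4, 101. ]), array([16.7, 20.1])) (array([464.1, 117.9, 101. ]), array([23.8, 24.8]))
```

View pics/crop8.png

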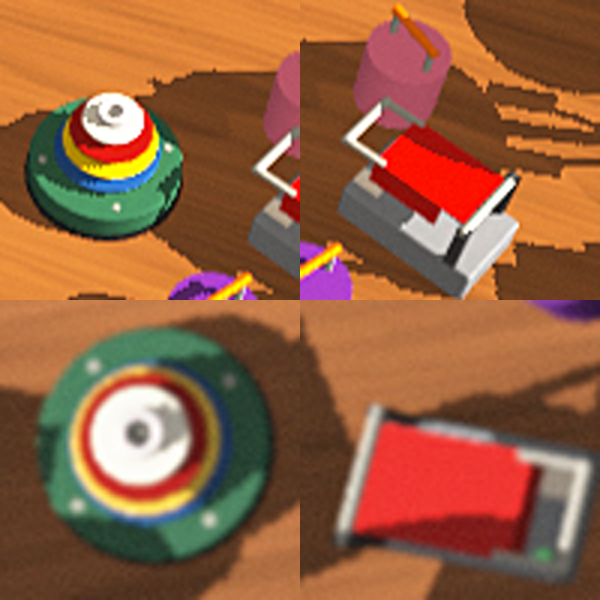

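The stack shows blue, yellow, red and white in order on the spindle, all seated, at scene crop (110,140). The cover is shut, with its pull bar at crop (349,137)–(388,104) and its hinge at (463,226)–(513,182).

```bash
python3 - <<'E'
from h import *
T=load('top9');S=load('scene9');ct=np.array([1.3,.5,0]);cs=np.array([-1.1,-2.4,0])
for n,t1,t2,s1,s2 in (('bar',(150.6,245.6),(145.6,266.1),(351.2,195.5),(364.2,184.5)),('hinge',(99.1,231.9),(91.1,264.9),(389.2,225.2),(405.8,210.5))):
    tm=np.mean([t1,t2],0);sm=np.mean([s1,s2],0)
    print(n,[ (atz(T,*tm,z)+ct).round(1) for z in (95,100,105)],[(atz(S,*sm,z)+cs).round(1) for z in (95,100,105)],tri(ray(T,*tm),ray(S,*sm)).round(1))
    for i,a,b in ((T,t1,t2),(S,s1,s2)):
        d=(atz(i,*b,100)-atz(i,*a,100))[:2];print('dir',np.degrees(np.arctan2(d[1],d[0])),np.hypot(*d))
# box outline axis from housing colour not used; red cover rect
h=cv2.cvtColor(T['frame'],cv2.COLOR_RGB2HSV).astype(int);m=F['red'](h[...,0],h[...,1],h[...,2]).astype(np.uint8);m[:,160:]=0;m[:200]=0
c=np.vstack(cv2.findContours(m,0,1)[0]);r=cv2.minAreaRect(c);print(r)
P=[atz(T,*p,100)[:2]+ct[:2] for p in cv2.boxPoints(r)];print(np.round(P,1))
E
```

```text
bar [array([448.2, 281.1,  95. ]), array([447.7, 279.8, 100. ]), array([447.2, 278.5, 105. ])] [array([431.8, 280.7,  95. ]), array([435.7, 280.8, 100. ]), array([439.7, 280.9, 105. ])] [444.8 280.4 108.2]
dir 159.5713415235684 52.439057647730465
dir 156.03740329005578 59.62585458622706
hinge [array([489.7, 413.1,  95. ]), array([489. , 411.2, 100. ]), array([488.4, 409.2, 105. ])] [array([481.4, 410. ,  95. ]), array([485.1, 409.5, 100. ]), array([488.8, 409. , 105. ])] [487.4 411.1 101. ]
dir 161.2688704262072 84.64475786754171
dir 154.6352534648868 74.7091096878684
((116.67646026611328, 253.20587158203125), (41.32524871826172, 28.092491149902344), 12.528807640075684)
[[454.4 418.2]
 [521.3 397. ]
 [481.1 297.2]
 [415.2 319.7]]
```

carry_out(dp=[[-0.005,0.1,0],[-0.01,0.2,0],[-0.015,0.3,0],[-0.02,0.4,0],[-0.024,0.448,0],[-0.024,0.448,0]], angular=[[0,0,0.01],[0,0,0.02],[0,0,0.03],[0,0,0.03],[0,0,0.03],[0,0,0.03]], grip=0.4)

```text
time: 47.73
position: [453.9, 105.0, 226.9]
eef_rot: [3.138, -0.0, 2.657]
ft_force: [-0.7, 0.6, -0.5]
gripper_width: 0.301
grasp_force: 0.0
```

carry_out(dp=[[-0.005,0.1,0],[-0.01,0.2,0],[-0.015,0.3,0],[-0.02,0.4,0],[-0.024,0.448,0],[-0.024,0.448,0],[-0.024,0.448,0],[-0.024,0.448,0]], angular=[[0,0,0.01],[0,0,0.02],[0,0,0.03],[0,0,0.03],[0,0,0.03],[0,0,0.03],[0,0,0.03],[0,0,0.03]])

```text
time: 48.4
position: [445.5, 276.0, 225.7]
eef_rot: [-3.14, 0.0, 2.835]
ft_force: [0.6, -0.4, 0.2]
gripper_width: 0.299
grasp_force: 0.0
```

```bash
python3 - <<'E'
from h import *
P=[]
for i in range(8): snapshot('scene');P.append(get_state()['position'])
s=get_state();print(np.mean(P[4:],0).round(2),s['gripper_width'],s['joint_pos'].round(2),s['eef_rot'])
E
```

```text
[446.12 275.77 226.11] 0.3034810611420766 [ 0.04  0.51 -0.98  1.8   0.48  1.09  0.15] [-3.14146233e+00  1.97509703e-04  2.83337763e+00]
```

carry_out(dp=[[0,0,-0.08],[0,0,-0.16],[0,0,-0.22],[0,0,-0.228],[0,0,-0.228],[0,0,-0.228]], angular=[[0,0,0],[0,0,0],[0,0,0],[0,0,0],[0,0,0],[0,0,0]])

```text
time: 49.3
position: [446.1, 277.3, 135.9]
eef_rot: [3.141, 0.0, 2.835]
ft_force: [-0.3, 0.3, 1.3]
gripper_width: 0.3
grasp_force: 0.0
```

```bash
python3 - <<'E'
from h import *
S=snap('scene','scene10');print(get_state()['position'])
cv2.imwrite('pics/crop9.png',cv2.cvtColor(cv2.resize(S['frame'][140:230,320:410],(600,600),interpolation=cv2.INTER_CUBIC),cv2.COLOR_RGB2BGR))
E
```

```text
[446.34936524 277.48526742 136.36710604]
```

View pics/crop9.png

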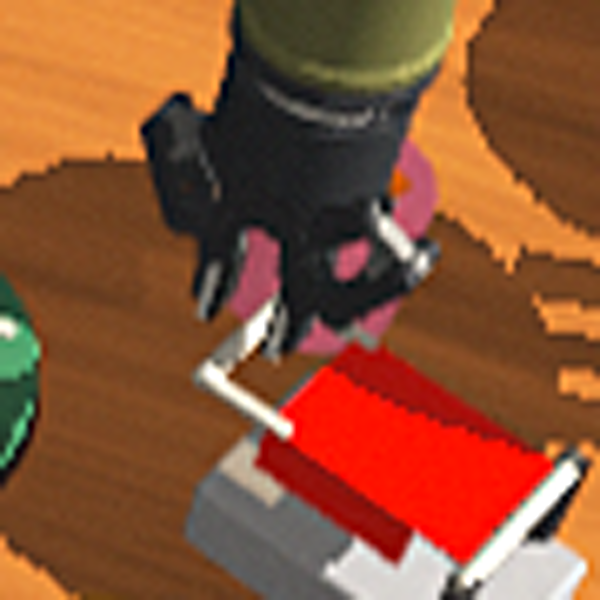

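The open fingers straddle the pull bar, front tip at crop (207,310) and rear at (275,350), just above the bar middle at (250,333). I'll shift 2 mm to the front and lower.

carry_out(dp=[[-0.002,-0.005,0],[-0.002,-0.005,-0.015],[-0.002,-0.005,-0.03],[-0.002,-0.005,-0.045],[-0.002,-0.005,-0.045]], angular=[[0,0,0],[0,0,0],[0,0,0],[0,0,0],[0,0,0]])

```text
time: 49.77
position: [444.6, 274.1, 115.7]
eef_rot: [-3.14, -0.001, 2.834]
ft_force: [-0.4, 0.1, -0.5]
gripper_width: 0.298
grasp_force: 0.0
```

carry_out(dp=[[0,0,-0.008],[0,0,-0.015],[0,0,-0.015]], angular=[[0,0,0],[0,0,0],[0,0,0]])

```text
time: 50.02
position: [444.8, 274.5, 110.3]
eef_rot: [-3.141, -0.001, 2.835]
ft_force: [-0.5, -0.0, 0.6]
gripper_width: 0.298
grasp_force: 0.0
```

carry_out(dp=[[0,0,0],[0,0,0],[0,0,0],[0,0,0],[0,0,0]], angular=[[0,0,0],[0,0,0],[0,0,0],[0,0,0],[0,0,0]], grip=1)

```text
time: 50.43
position: [445.6, 276.8, 111.6]
eef_rot: [3.137, 0.0, 2.834]
ft_force: [1.2, 4.3, -1.5]
gripper_width: 0.088
grasp_force: 58.3
```

carry_out(dp=[[0.0015,0.005,0],[0.0035,0.012,0.0695],[0.008,0.025,0.12],[0.0145,0.046,0.168],[0.023,0.073,0.212],[0.033,0.106,0.251],[0.041,0.131,0.274],[0.041,0.131,0.274]], angular=[[0,0,0],[0,0,0],[0,0,0],[0,0,0],[0,0,0],[0,0,0],[0,0,0],[0,0,0]])

```text
time: 51.1
position: [463.4, 325.4, 222.9]
eef_rot: [-3.138, 0.005, 2.832]
ft_force: [0.4, -11.8, 10.9]
gripper_width: 0.087
grasp_force: 59.5
```

carry_out(dp=[[0,-0.006,0.008],[0.005,0.02,0.03],[0.015,0.05,0.047],[0.026,0.083,0.062],[0.026,0.083,0.062],[0.026,0.083,0.062]], angular=[[0,0,0],[0,0,0],[0,0,0],[0,0,0],[0,0,0],[0,0,0]])

```text
time: 51.6
position: [475.9, 358.5, 245.8]
eef_rot: [-3.141, 0.006, 2.83]
ft_force: [10.0, -5.5, 2.6]
gripper_width: 0.085
grasp_force: 60.0
```

carry_out(dp=[[0.0072,-0.002,0],[0.02,0.03,0.011],[0.033,0.062,0.019],[0.044,0.09,0.022],[0.055,0.118,0.0245],[0.055,0.118,0.0245]], angular=[[0,0,0],[0,0,0],[0,0,0],[0,0,0],[0,0,0],[0,0,0]])

```text
time: 52.1
position: [494.5, 407.9, 254.9]
eef_rot: [-3.141, 0.0, 2.834]
ft_force: [0.9, -3.9, 4.4]
gripper_width: 0.081
grasp_force: 62.7
```

carry_out(dp=[[0.01,0.027,0.003],[0.02,0.053,0],[0.03,0.08,-0.006],[0.04,0.106,-0.014],[0.043,0.115,-0.017],[0.043,0.115,-0.017]], angular=[[0,0,0],[0,0,0],[0,0,0],[0,0,0],[0,0,0],[0,0,0]])

```text
time: 52.6
position: [511.7, 452.2, 246.7]
eef_rot: [-3.139, 0.0, 2.833]
ft_force: [-3.0, -1.2, -6.3]
gripper_width: 0.086
grasp_force: 62.4
```

carry_out(dp=[[0.006,0.015,-0.006],[0.011,0.03,-0.012],[0.016,0.044,-0.018],[0.016,0.044,-0.018]], angular=[[0,0,0],[0,0,0],[0,0,0],[0,0,0]])

```text
time: 52.93
position: [517.9, 468.8, 238.5]
eef_rot: [-3.136, 0.0, 2.833]
ft_force: [11.5, -8.1, -10.3]
gripper_width: 0.079
grasp_force: 61.0
```

carry_out(dp=[[0,0,0],[0,0,0],[0,0,0],[0,0,0]], angular=[[0,0,0],[0,0,0],[0,0,0],[0,0,0]], grip=0.4)

```text
time: 53.27
position: [516.8, 472.0, 242.3]
eef_rot: [3.139, -0.0, 2.836]
ft_force: [-0.2, 0.7, -0.3]
gripper_width: 0.301
grasp_force: 0.0
```

carry_out(dp=[[0,0,0.05],[0,0,0.1],[0,0,0.15],[0,0,0.15]], angular=[[0,0,0],[0,0,0],[0,0,0],[0,0,0]])

```text
time: 53.6
position: [517.2, 473.0, 306.4]
eef_rot: [3.134, 0.002, 2.835]
ft_force: [-1.0, -0.3, 0.1]
gripper_width: 0.297
grasp_force: 0.0
```

carry_out(dp=[[-0.032,-0.09,0],[-0.064,-0.18,0],[-0.096,-0.27,0],[-0.128,-0.36,0],[-0.159,-0.436,0],[-0.159,-0.436,0],[-0.159,-0.436,0]], angular=[[0,0,0],[0,0,0],[0,0,0],[0,0,0],[0,0,0],[0,0,0],[0,0,0]], grip=1)

```text
time: 54.18
position: [453.9, 295.1, 301.7]
eef_rot: [-3.142, 0.002, 2.832]
ft_force: [0.3, 1.5, 1.2]
gripper_width: -0.001
grasp_force: 0.0
```

```bash
python3 - <<'E'
from h import *
P=[]
for i in range(4): S=snapshot('scene');P.append(get_state()['position'])
print(np.mean(P[2:],0),get_state()['joint_pos'].round(2))
S=snap('scene','scene11')
cv2.imwrite('pics/crop10.png',cv2.cvtColor(cv2.resize(S['frame'][130:240,320:430],(600,600),interpolation=cv2.INTER_CUBIC),cv2.COLOR_RGB2BGR))
E
```

```text
[453.82225534 298.16874962 301.37085376] [ 0.01  0.47 -1.    1.63  0.41  1.27  0.21]
```

View pics/crop10.png

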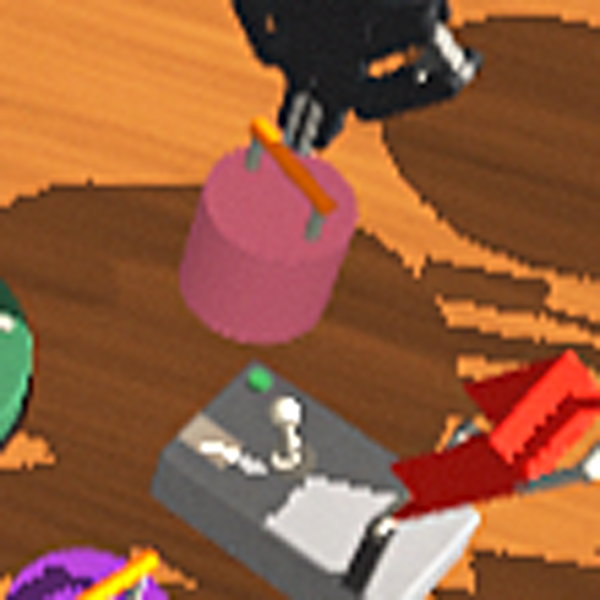

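The cover stays open at the right. The toggle's ball is at crop (287,410) and its base at (287,460), leaning to the front.

```bash
python3 - <<'E'
from h import *
S=load('scene11');f=lambda x,y:((x+.5)/5.4545-.5+320,(y+.5)/5.4545-.5+130)
cs=np.array([-1.1,-2.4,0])
print(atz(S,*f(287,410),77.6)+cs,atz(S,*f(287,460),47)+cs)
E
```

```text
[453.11832446 333.69954564  77.6       ] [462.28147025 342.74170203  47.        ]
```

carry_out(dp=[[-0.0245,0.002,0],[-0.0245,0.002,-0.09],[-0.0245,0.002,-0.18],[-0.0245,0.002,-0.27],[-0.0245,0.002,-0.36],[-0.0245,0.002,-0.45],[-0.0245,0.002,-0.52],[-0.0245,0.002,-0.533]], angular=[[0,0,0],[0,0,0],[0,0,0],[0,0,0],[0,0,0],[0,0,0],[0,0,0],[0,0,0]])

```text
time: 55.1
position: [441.3, 296.5, 83.7]
eef_rot: [-3.136, -0.005, 2.836]
ft_force: [-1.0, -1.5, -0.1]
gripper_width: 0.0
grasp_force: 0.0
```

carry_out(dp=[[0,0,0],[0,0,0],[0.006,0.016,0],[0.012,0.032,0],[0.018,0.048,0],[0.018,0.048,0]], angular=[[0,0,0],[0,0,0],[0,0,0],[0,0,0],[0,0,0],[0,0,0]])

```text
time: 55.6
position: [452.1, 318.6, 89.1]
eef_rot: [3.139, 0.001, 2.835]
ft_force: [0.3, -0.1, 0.6]
gripper_width: 0.0
grasp_force: 0.0
```

carry_out(dp=[[0.004,0.01,0],[0.007,0.02,0],[0.011,0.03,0],[0.011,0.03,0]], angular=[[0,0,0],[0,0,0],[0,0,0],[0,0,0]])

```text
time: 55.93
position: [455.9, 329.8, 88.0]
eef_rot: [3.14, -0.0, 2.835]
ft_force: [0.0, -0.3, 0.1]
gripper_width: 0.0
grasp_force: 0.1
```

```bash
python3 - <<'E'
from h import *
S=snap('scene','scene12');print(get_state()['position'],get_state()['ft_force'])
cv2.imwrite('pics/crop11.png',cv2.cvtColor(cv2.resize(S['frame'][130:240,320:430],(600,600),interpolation=cv2.INTER_CUBIC),cv2.COLOR_RGB2BGR))
E
```

```text
[455.71477024 329.49011428  87.89588121] [-0.42736511  0.38753034 -0.10043789]
```

View pics/crop11.png

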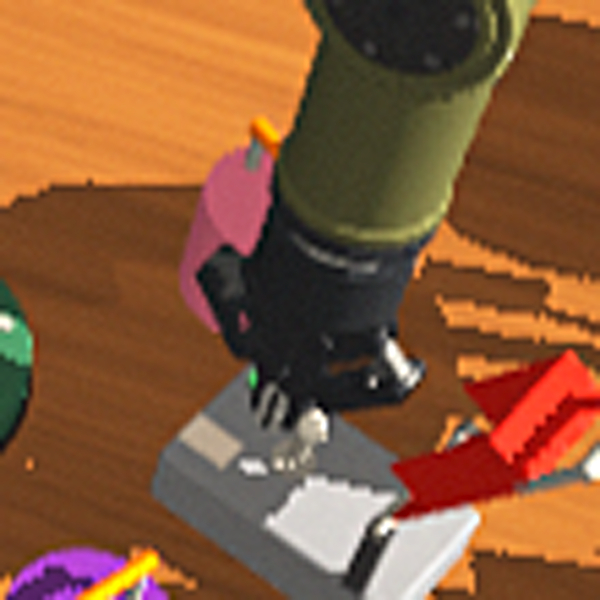

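The ball has moved to crop (315,425), about halfway. I'll push on in small steps.

carry_out(dp=[[0.003,0.008,0],[0.006,0.016,0],[0.009,0.024,0],[0.009,0.024,0]], angular=[[0,0,0],[0,0,0],[0,0,0],[0,0,0]])

```text
time: 56.32
position: [459.3, 339.0, 87.8]
eef_rot: [3.141, -0.0, 2.835]
ft_force: [0.1, 0.1, -0.4]
gripper_width: 0.001
grasp_force: 0.1
```

carry_out(dp=[[0.002,0.006,0],[0.004,0.011,0],[0.004,0.011,0]], angular=[[0,0,0],[0,0,0],[0,0,0]])

```text
time: 56.57
position: [460.8, 342.9, 87.7]
eef_rot: [-3.141, -0.0, 2.835]
ft_force: [-0.1, -0.7, -0.4]
gripper_width: -0.005
grasp_force: 0.4
```

carry_out(dp=[[0.002,0.006,0],[0.004,0.011,0],[0.004,0.011,0]], angular=[[0,0,0],[0,0,0],[0,0,0]])

```text
time: 56.82
position: [461.4, 344.2, 87.3]
eef_rot: [-3.135, -0.0, 2.834]
ft_force: [-4.0, -9.1, 5.0]
gripper_width: 0.002
grasp_force: 5.1
```

```bash
python3 - <<'E'
from h import *
S=snap('scene','scene13');print(get_state()['position'],get_state()['ft_force'])
a=load('scene12')['frame'];b=S['frame'];
# ball: brightest low-sat blob near
for im in (load('scene11')['frame'],a,b):
    h=cv2.cvtColor(im,cv2.COLOR_RGB2HSV).astype(int);m=((h[...,2]>185)&(h[...,1]<75)).astype(np.uint8)
    n,l,st,ce=cv2.connectedComponentsWithStats(m[195:225,362:392]);print([(st[i,4],(ce[i]+[362,195]).round(1)) for i in range(1,n)])
E
```

```text
[461.35374576 344.18115642  87.36460338] [-4.62793642 -9.0359435   4.96067438]
[(np.int32(35), array([372.5, 208.8])), (np.int32(15), array([364.6, 214.4])), (np.int32(99), array([380.6, 221.7]))]
[(np.int32(1), array([391., 195.])), (np.int32(1), array([388., 200.])), (np.int32(18), array([377.6, 207.3])), (np.int32(2), array([362. , 211.5])), (np.int32(1), array([376., 212.])), (np.int32(2), array([371. , 214.5])), (np.int32(8), array([366. , 215.5])), (np.int32(1), array([373., 215.])), (np.int32(99), array([380.6, 221.7]))]
[(np.int32(14), array([381.6, 211.4])), (np.int32(2), array([362. , 211.5])), (np.int32(99), array([380.6, 221.7]))]
```

The ball has moved about 33 mm and the finger meets about 10 N at the stop, so the toggle is on. I'll back off, rise, go behind the bar and push it forward.

carry_out(dp=[[-0.01,-0.025,0],[-0.02,-0.05,0],[-0.03,-0.08,0.01],[-0.03,-0.08,0.1],[-0.03,-0.08,0.2],[-0.03,-0.08,0.3],[-0.03,-0.08,0.4],[-0.03,-0.08,0.4]], angular=[[0,0,0],[0,0,0],[0,0,0],[0,0,0],[0,0,0],[0,0,0],[0,0,0],[0,0,0]])

```text
time: 57.53
position: [451.6, 317.6, 255.7]
eef_rot: [3.132, 0.007, 2.835]
ft_force: [0.9, 1.8, 0.1]
gripper_width: -0.002
grasp_force: 0.0
```

carry_out(dp=[[0,0,0.1],[0,0,0.16],[0,0,0.16],[0,0,0.16]], angular=[[0,0,0],[0,0,0],[0,0,0],[0,0,0]])

```text
time: 57.87
position: [450.6, 315.0, 313.4]
eef_rot: [3.139, 0.003, 2.834]
ft_force: [0.2, -0.5, -0.2]
gripper_width: -0.001
grasp_force: 0.0
```

```bash
python3 - <<'E'
from h import *
P=[]
for i in range(4): S=snapshot('scene');P.append(get_state()['position'])
print(np.mean(P[2:],0),get_state()['joint_pos'].round(2))
S=snap('scene','scene14')
cv2.imwrite('pics/crop12.png',cv2.cvtColor(cv2.resize(S['frame'][120:240,320:440],(600,600),interpolation=cv2.INTER_CUBIC),cv2.COLOR_RGB2BGR))
E
```

```text
[450.15565585 314.20327671 310.83372309] [-0.02  0.47 -0.99  1.6   0.4   1.3   0.19]
```

View pics/crop12.png

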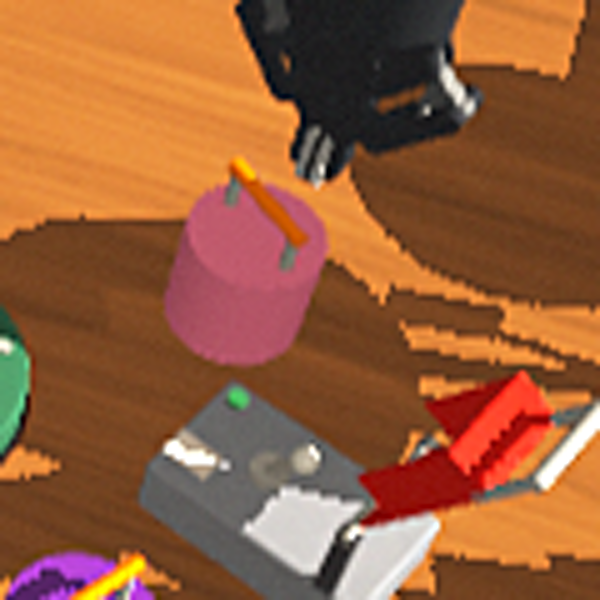

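The toggle now leans to the back, ball at crop (307,458). The cover stays open with its bar at crop (540,485)–(600,405).

```bash
python3 - <<'E'
from h import *
S=load('scene14');cs=np.array([-1.1,-2.4,0])
for x,y in((540,485),(570,445),(600,405)):print([(atz(S,(x+.5)/5-.5+320,(y+.5)/5-.5+120,z)+cs).round(1) for z in (221,226)])
E
```

```text
[array([541. , 465.9, 221. ]), array([544.9, 465.1, 226. ])]
[array([510.6, 475.4, 221. ]), array([514.7, 474.5, 226. ])]
[array([479.4, 485.2, 221. ]), array([483.6, 484.3, 226. ])]
```

carry_out(dp=[[0.035,0.096,0],[0.07,0.19,0],[0.105,0.285,0],[0.14,0.38,0],[0.177,0.48,0],[0.177,0.48,0],[0.177,0.48,0],[0.177,0.48,0]], angular=[[0,0,0],[0,0,0],[0,0,0],[0,0,0],[0,0,0],[0,0,0],[0,0,0],[0,0,0]])

```text
time: 58.78
position: [520.7, 507.1, 310.4]
eef_rot: [-3.14, -0.001, 2.835]
ft_force: [-0.6, -0.6, -0.3]
gripper_width: -0.003
grasp_force: 0.0
```

carry_out(dp=[[0,0,-0.05],[0,0,-0.1],[0,0,-0.15],[0,0,-0.19],[0,0,-0.21],[0,0,-0.21],[0,0,-0.21]], angular=[[0,0,0],[0,0,0],[0,0,0],[0,0,0],[0,0,0],[0,0,0],[0,0,0]])

```text
time: 59.37
position: [521.7, 506.0, 228.7]
eef_rot: [-3.142, 0.001, 2.833]
ft_force: [0.2, 0.5, 0.9]
gripper_width: -0.001
grasp_force: 0.0
```

carry_out(dp=[[-0.009,-0.025,0],[-0.018,-0.05,0],[-0.026,-0.075,0],[-0.035,-0.1,0],[-0.035,-0.1,0]], angular=[[0,0,0],[0,0,0],[0,0,0],[0,0,0],[0,0,0]])

```text
time: 59.78
position: [507.6, 465.7, 230.0]
eef_rot: [3.141, 0.002, 2.833]
ft_force: [0.3, 0.1, 0.7]
gripper_width: -0.0
grasp_force: 0.0
```

Push on another 40 mm, slowly.

carry_out(dp=[[-0.009,-0.025,0],[-0.018,-0.05,0],[-0.026,-0.075,0],[-0.032,-0.092,0],[-0.032,-0.092,0],[-0.032,-0.092,0],[-0.032,-0.092,0]], angular=[[0,0,0],[0,0,0],[0,0,0],[0,0,0],[0,0,0],[0,0,0],[0,0,0]])

```text
time: 60.37
position: [494.5, 431.0, 228.3]
eef_rot: [3.141, 0.0, 2.835]
ft_force: [0.2, 0.5, 0.1]
gripper_width: -0.003
grasp_force: 0.0
```

```bash
cat > q.py <<'E'
from h import *
S=snapshot('scene');print(get_state()['position'],get_state()['ft_force'])
h=cv2.cvtColor(S['frame'],cv2.COLOR_RGB2HSV).astype(int);m=F['red'](h[...,0],h[...,1],h[...,2]).astype(np.uint8);m[:,:345]=0;m[:,450:]=0;m[:150]=0;m[260:]=0
h0=cv2.cvtColor(load('scene9')['frame'],cv2.COLOR_RGB2HSV).astype(int);m0=F['red'](h0[...,0],h0[...,1],h0[...,2]).astype(np.uint8);m0[:,:345]=0;m0[:,450:]=0;m0[:150]=0;m0[260:]=0
for a in (m,m0): print(cv2.boundingRect(cv2.findNonZero(a)),a.sum(),np.argwhere(a).mean(0))
E
python3 q.py
```

```text
[494.47986591 431.00185594 228.13011364] [ 0.54327757  0.02321886 -0.09177466]
(370, 180, 34, 44) 852 [200.98591549 387.02816901]
(358, 192, 45, 32) 833 [208.04321729 379.53061224]
```

carry_out(dp=[[-0.003,-0.009,0],[-0.006,-0.018,0],[-0.009,-0.025,0],[-0.009,-0.025,0],[-0.009,-0.025,0],[-0.009,-0.025,0],[-0.009,-0.025,0],[-0.009,-0.025,0]], angular=[[0,0,0],[0,0,0],[0,0,0],[0,0,0],[0,0,0],[0,0,0],[0,0,0],[0,0,0]])

```text
time: 61.08
position: [490.8, 420.4, 227.9]
eef_rot: [3.142, -0.0, 2.835]
ft_force: [0.4, -1.4, -1.1]
gripper_width: 0.002
grasp_force: 0.0
```

```bash
python3 q.py
```

```text
[490.75982598 420.37878941 227.86736056] [-0.3223032   0.86138739  1.21512268]
(358, 191, 45, 33) 831 [208.02647413 379.51022864]
(358, 192, 45, 32) 833 [208.04321729 379.53061224]
```

carry_out(dp=[[0,0,0.08],[0,0,0.15],[0,0,0.15],[0,0,0.15],[0,0,0.15]], angular=[[0,0,0],[0,0,0],[0,0,0],[0,0,0],[0,0,0]])

```text
time: 61.55
position: [490.7, 420.1, 287.5]
eef_rot: [-3.141, 0.0, 2.835]
ft_force: [0.2, 0.2, -0.2]
gripper_width: -0.003
grasp_force: 0.0
```

```bash
python3 q.py; python3 - <<'E'
from h import *
S=snapshot('scene')
for k,z in (('white',101),('red',84),('blue',50)): print(k,find(S,k,(465,118),z))
d=cv2.absdiff(S['frame'],load('scene9')['frame']).max(2);print('mat/stack diff',(d[225:300,140:300]>40).sum(),(d[150:230,270:345]>40).sum())
print(job_done())
E
```

```text
[490.70802858 419.79510134 286.94303814] [ 0.10625927  0.13807927 -1.03813648]
(358, 191, 45, 33) 834 [208.01318945 379.55155875]
(358, 192, 45, 32) 833 [208.04321729 379.53061224]
white (array([465.2, 120.5, 101. ]), array([16.7, 20.3]))
red (array([465. , 120.1,  84. ]), array([21.5, 27.2]))
blue (array([466.7, 119.5,  50. ]), array([28.2, 35.6]))
mat/stack diff 0 75
the job is handed in; nothing more can be done
None
```

I handed the job in at about 62 s with the white cap on the mat, the four discs present (blue, yellow, red, white) stacked widest lowest on the spindle, the toggle on and the cover shut; `job_done()` returned no verdict.

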